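Free the stuck die plate and clear the pressing station

TASK

Clear the pressing station: the plaster die plate has stuck in its green-railed frame, so take the mallet and tap its two blue lugs lightly, first one side then the other so that it stays nearly straight, until it has walked free of both clamp pads; do not touch the plate with the gripper while it is stuck. Then lift the plate by its wooden ridge, lay it flat on the middle of the round white drying batt, and put the mallet back on its rest as it lay. Stand every toppled bottle upright on the plywood ware board, and leave the other things on the bench where they are.

Things in the scene. Friction and masses are not known exactly. Their poses are not given: they have to be found in the camera images.
- frame: Pressing frame, fixed: aluminium base 12 mm thick (x = -60 to 40 mm, y = +-100 mm; then 120 mm wide out to x = 95 mm), two green side rails (x = -13 to 37 mm, y = +-81 to 97 mm, top 42 mm above the bench). Origin: on the bench, below the stuck plate's middle. x: the way the plate walks out (away from the robot), y: to its left, z up.
- pad_mid (a point): Point midway between the two sprung clamp pads on the rails, 26 mm above the bench. Each pad lies over the frame's x = 0 to 12 mm, y = +-61 to 77 mm (its steel top 54 mm above the bench) and presses on a wing of the plate: it cannot be lifted and resists sliding (about 5 to 15 N at a lug) until it has moved 24 mm along the frame's x.
- plate: White plaster die plate, 0.5 kg, flat on the frame's base. Origin: centre of its underside, at the start 12 mm above the frame's origin; axes like the frame's. 100 (x) x 110 (y) x 14 mm, with wings x = -12 to 12 mm reaching to y = +-75 mm under the pads. Free once 24 mm along the frame's x (30 to 40 mm is comfortable). Never more than 9 degrees askew in the frame while stuck.
- ridge (a point): Centre of the plate's wooden lifting ridge: 60 mm along the plate's x, 20 mm wide in y, from z = 14 to 54 mm of the plate. Point at x = -4, y = 0, z = 36 mm of the plate, above its centre of mass.
- lug_left (a point): Centre of the striking face of the plate's left blue lug, at x = -50, y = 40, z = 46 mm of the plate. Lug 30 mm wide in y, 12 mm thick, z = 14 to 64 mm; the face looks to the plate's -x, towards the robot. A tap towards +x slides the plate on that side and turns it about the other side's pad: its middle moves about 0.6 of what the lug moves.
- lug_right (a point): The same for the right lug: x = -50, y = -40, z = 46 mm of the plate. A light tap stays well under 60 N.
- mallet: Wooden mallet, 0.2 kg. Origin: centre of the head, 44 (x) x 80 (y) x 44 mm (z), which strikes with either end face at y = +-40 mm. Handle 22 mm square along x, from x = -22 to -172 mm. At the start level on its rest, origin 42 mm above the bench. Centre of mass about 27 mm from the origin along the handle; a grip at x = -47 mm is clear of head and rest.
- rest: Mallet rest, fixed: black base (x = -155 to 35 mm, 50 mm wide, 8 mm thick), rubber pad (50 x 90 mm, top at 20 mm) under the head and a post (30 x 50 mm, top at 31 mm, x = -115 to -145 mm) under the handle. Origin: on the bench below the middle of the pad; x: from the handle's end to the head. The mallet lies with the same x axis, its origin 42 mm above this one.
- batt: Round white drying batt, fixed, 200 mm across, 14 mm thick. Origin: centre of its underside.
- board: Plywood ware board, fixed, 340 mm (x) x 150 mm (y), 14 mm thick. Origin: centre of its underside; x along its length (a dark strip marks the -x end, nearer the robot).
- bottle1: Terracotta square bottle, 0.15 kg, may be absent. Square body 64 x 64 mm and 75 mm long with a heavy foot, then a square neck 26 x 26 mm up to 125 mm (centre of mass 27 mm from the foot). Origin: centre of its foot; z from the foot to the mouth. At the start it lies on its side on the bench, its axis level 32 mm above it.
- bottle2: White square bottle, 0.15 kg, may be absent. Square body 64 x 64 mm and 75 mm long with a heavy foot, then a square neck 26 x 26 mm up to 125 mm (centre of mass 27 mm from the foot). Origin: centre of its foot; z from the foot to the mouth. At the start it lies on its side on the bench, its axis level 32 mm above it.
- bottle3: Blue square bottle, 0.15 kg, may be absent. Square body 64 x 64 mm and 75 mm long with a heavy foot, then a square neck 26 x 26 mm up to 125 mm (centre of mass 27 mm from the foot). Origin: centre of its foot; z from the foot to the mouth. At the start it lies on its side on the bench, its axis level 32 mm above it.
- sponge: Bystander: yellow sponge 100 x 65 x 30 mm. Origin under its centre.
- rib: Bystander: dark wooden rib 120 x 50 x 8 mm. Origin under its centre.
- bowl: Bystander: blue plastic bowl, 90 mm across, 40 mm tall. Origin under its centre.
- clayblock: Bystander: block of red clay 120 x 90 x 70 mm. Origin under its centre.
- brush: Bystander: brush lying on the bench.

How it is judged:
By the outcome, as a careful person would: the job done as asked, in the order asked, and still so for the second after the job is handed in, with the robot touching nothing.
Of bottle1, bottle2, bottle3 only 2 to 3 are there at a start; the rules pass over those that are not, and their reading is None.
At some moment in a run one of bottle1, bottle2, bottle3 may be knocked a few centimetres aside while the robot is not near it.
It also fails if it takes over 200 s, if anything falls off the work surface, if the arm or the gripper's body presses on something with over 40 N, if the wrist force passes 120 N, or if a joint passes its speed limit or range.

ROBOT

A 7-joint arm with a two-finger parallel gripper is mounted at the origin on the work surface. World frame = base frame: x ahead of the robot, y to its left, z up, the work surface at z = 0. Lengths are in m, angles in rad, forces in N, time in s.
With the tool pointing down it reaches from about 0.4 to 0.875 m from the base axis. Payload 19.3 kg.
Tool frame: the origin (TCP) lies midway between the tips of the shut fingers; the grasp point (between the pads) lies 19 mm behind it; x points along the fingers, y is the direction in which the jaws open and shut, and the axes are right-handed (so a half turn about x gives the same grasp; the last joint's range is limited). The gripper opens to 85 mm and grips with 20 to 120 N. Pads are 22 mm wide; open, the fingers measure 114 mm over their backs; the gripper's body (76 mm by 85 mm) begins 54 mm behind the grasp point. The pads swing forward as they close: fully open they stand 13 mm farther back than shut.
Start: joints at [-1.363, 0.521, -0.036, 1.599, 0.021, 1.021, -0.113], TCP at [0.171, 0.601, 0.208] pointing down, gripper open.
Joint ranges: [-2.91, 2.91], [-0.3, 2.13], [-1.5, 1.42], [0.17, 2.43], [-1.26, 4.41], [0.16, 1.93], [-2.52, 2.52]. Speed limits (rad/s): [1.89, 1.89, 2.39, 2.39, 3.01, 3.01, 3.01].

INTERFACE

Orientations are given as [roll, pitch, yaw] about the fixed x, y, z axes, in that order (R = Rz(yaw) Ry(pitch) Rx(roll)).
In Python, from workcell import bot gives the robot as it stands. The module is installed in compiled form; this text tells all that it offers.
- The arm moves only by the tool servo_tool, never from a script. Its argument "targets" is a list of rows, each an object of numbers: "x", "y", "z": the shift along the tool's x, y, z as a fraction of full scale; "wx", "wy", "wz": the turn, a rotation vector about the tool's x, y, z as a fraction of full scale. A call has 1 to 12 rows; each row is the pose to reach, as a shift and turn from the pose measured when the call began, along the tool's axes at that moment, turning the shorter way round; what a row does not reach only later rows make up. Full scale, the value 1, is 40 cm for a shift and 360 degrees for a turn. A row lasts 1/8 s, in which the tool goes at most 62.5 mm and 10.7 degrees, less where a joint would pass 70% of its speed; a pose out of reach is approached as far as the arm can. A call with a number of a shift or a turn outside -1 to 1 is refused whole. A call with a gripper value outside its range is refused whole. "grip" is the gripper command: -1 is shut, 1 is fully open, values between are in proportion, set as the call begins (left out, the last holds). The fingers move at their own pace and stop on an object; "squeeze" is the grip in N (left out, the last holds). Time passes only in rows, so rows that repeat a pose let the fingers close. It gives the time, the measured TCP pose, the force and the opening at its end, in the units of the state.
- bot.observe(): the state, without advancing time (a new reading comes with each control period).
- bot.grab_frame(name): name is "scene" or "top"; returns (picture, depth): 420x560x3 uint8, red, green, blue; 420x560 float32, m along the optical axis (not along the pixel's ray), 0 where there is no reading.
- bot.get_calibration(name): a dict with "intrinsics" (3x3 intrinsics, pixels), "k1" (the pictures are not rectified: a ray, as slopes to the right and down, at radius r is drawn at 1 + k1 r^2 times it, then the intrinsics apply), "R" (3x3) and "t" (3): a world point X has camera coordinates R X + t. Camera axes: x right, y down, z forward; pixel columns grow to the right and rows downward; lengths in m; the calibration is good to about 2 mm. A picture is of the moment at which its call begins. get_calibration takes no time and is no camera call.
- bot.job_done(): hands the job in, once; it reports no verdict.
Trained networks look in the newest picture that a camera, given by its name, has taken for a name from the list of things; names that differ only in an ending like _2 or _b are one class to them, and where a whole thing is asked for, a point or a joint stands for the part that bears it (a point fixed in the world has none). Each returns a list of dicts, best first, with "confidence" (0 to 1); they miss things now and then, are a little off and sometimes report something else, mostly with a low value. They report only what shows in the picture. A call takes as long as a camera call.
- bot.trace(camera, target): "mask" (420x560 bool, what is visible of it) and "pixel" ([column, row] in pixels, amid what is visible of it).
The state is a dict: "clock": time; "qpos": joint angles; "qd": joint speeds; "joint_efforts": joint torques, N m; "position": TCP position; "tool_rot": TCP orientation; "force": force on the tool from outside, world axes, zero at the start; "moment": the same for the moment, N m; "grip_width": finger opening in m.
Only numpy, scipy, OpenCV 4.12 (cv2) and the standard library are available. Lean on these libraries where they do the work, as an engineer would, in place of code of your own. Each camera call takes 0.05 s, during which the arm holds its last target. There are 200 camera calls.

## Working session

There is one attempt and no reset: what is moved stays moved. The work goes in short steps, Python scripts to look and compute and a tool call to move; the robot and the scene stay as the last step left them, time stands still between calls to the robot, and variables do not carry over. Pictures are saved under pics/ and viewed, on a budget of 14 in all, crops included, one or two more only if the job needs it, and the job is handed in when it is done.

Besides the shell and the picture viewer there is one more tool, called after "Emit:" as name(argument=value, ...) on one line, values as JSON. servo_tool: Moves the arm, as the interface text tells. Shift numbers are shares of 40 cm and turn numbers shares of 360 degrees, none past 1 either way. Its arguments: {"type":"object","properties":{"targets":{"type":"array"},"grip":{"type":"number"},"squeeze":{"type":"number"}},"required":["targets"]}

```bash
mkdir -p pics
cat > h.py <<'E'
import numpy as np, cv2
from workcell import bot
from scipy.spatial.transform import Rotation as Ro
def snap(cam,fn=None):
    im,d=bot.grab_frame(cam)
    if fn: cv2.imwrite('pics/'+fn,im[:,:,::-1])
    return im,d
def world(cam,d):
    c=bot.get_calibration(cam);K=np.array(c['intrinsics'],float)
    h,w=d.shape;u,v=np.meshgrid(np.arange(w,dtype=float),np.arange(h,dtype=float))
    a=cv2.undistortPoints(np.stack([u,v],-1).reshape(-1,1,2),K,np.array([c['k1'],0,0,0.]),None).reshape(h,w,2)
    P=np.concatenate([a*d[...,None],d[...,None]],-1)
    W=(P-np.array(c['t']))@np.array(c['R'])
    W[d<=0]=np.nan
    return W
def proj(cam,X):
    c=bot.get_calibration(cam)
    r,_=cv2.Rodrigues(np.array(c['R'],float))
    p,_=cv2.projectPoints(np.array(X,float).reshape(-1,1,3),r,np.array(c['t'],float),np.array(c['intrinsics'],float),np.array([c['k1'],0,0,0.]))
    return p.reshape(-1,2)
def st():
    s=bot.observe()
    print(round(s['clock'],2),'p',np.round(s['position'],4),'rpy',np.round(s['tool_rot'],3),'F',np.round(s['force'],1),'g',round(s['grip_width'],4),'q',np.round(s['qpos'],2))
    return s
E
python3 - <<'E'
from h import *
s=st()
for c in('scene','top'):
    im,d=snap(c,c+'0.png'); k=bot.get_calibration(c); print(c,'campos',-np.array(k['R']).T@k['t'],'axis',np.array(k['R'])[2])
E
```

```text
0.0 p [0.1714 0.6007 0.2078] rpy [-1.492  1.57  -1.769] F [ 0.1 -0.   0.4] g 0.0855 q [-1.36  0.52 -0.04  1.6   0.02  1.02 -0.11]
scene campos [ 1.43330711 -0.24879966  0.79963746] axis [-0.75044128  0.19333557 -0.63202788]
top campos [ 0.4048783  -0.02006076  1.07535294] axis [ 0.17537012  0.02259718 -0.98424321]
```

View pics/scene0.png

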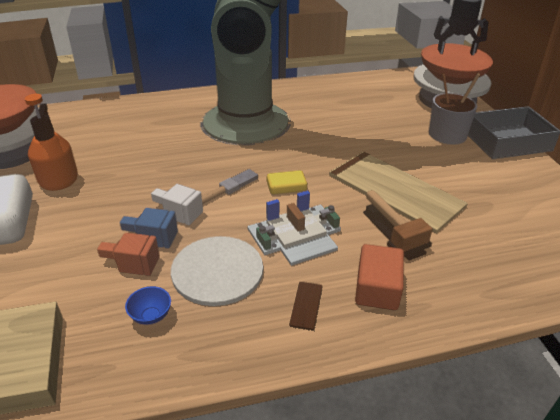

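View pics/top0.png

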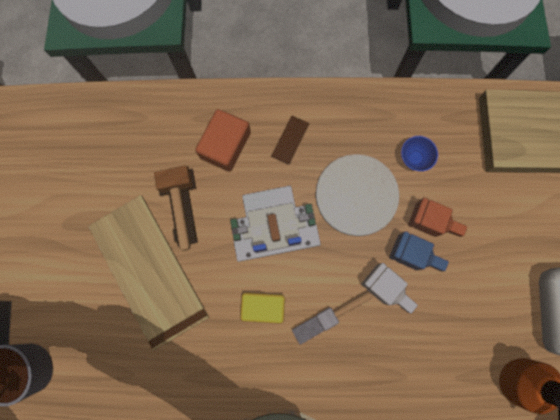

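The scene view shows the frame at about (295,232), mallet (400,225), batt (218,268), board (398,190) and three toppled bottles at (180,203), (155,227) and (135,252). The top view shows the plate at (273,228), mallet (175,185), batt (357,195), board (148,270) and bottles at (385,285), (413,252) and (433,215). Next I'll measure poses.

```bash
cat >> h.py <<'E'
def cloud(cam,name,W,zmin=0.004,erode=1):
    r=bot.trace(cam,name)
    if not r: print(name,'none');return None,None
    m=r[0]['mask'].astype(np.uint8)
    if erode: m=cv2.erode(m,np.ones((3,3)))
    P=W[m>0];P=P[np.isfinite(P).all(1)]
    return P[P[:,2]>zmin],r[0]
def rect(P):
    (c,s,a)=cv2.minAreaRect((P[:,:2]*1000).astype(np.float32))
    return np.round(c,1),np.round(s,1),round(a,1)
E
python3 - <<'E'
from h import *
im,d=snap('top');W=world('top',d)
np.savez('top0.npz',im=im,d=d,W=W)
for n in ['frame','plate','lug_left','lug_right','ridge','mallet','rest','batt','board','bottle1','bottle2','bottle3','sponge','rib','bowl','clayblock','brush']:
    P,r=cloud('top',n,W,erode=0)
    if P is None or len(P)<5: print(n,'no');continue
    zt=np.percentile(P[:,2],90); Q=P[P[:,2]>zt-.008]
    print(n,round(r['confidence'],2),r['pixel'],len(P),'med',np.round(np.median(P,0)*1000),'ztop',round(zt*1000,1),'rect all',*rect(P),'| top',*rect(Q))
E
```

```text
frame 0.63 [273.2, 207.0] 2501 med [573.  21.  12.] ztop 41.8 rect all [578.7  15.6] [155.9 200. ] 11.3 | top [555.2  11.3] [ 86.  193.5] 11.4
plate 0.62 [275.1, 228.9] 2091 med [559.  12.  26.] ztop 66.3 rect all [561.   13.8] [100.4 145.8] 11.3 | top [549.4   9.8] [ 76.1 108.9] 11.3
lug_left 0.65 [273.6, 229.4] 2171 med [559.  10.  26.] ztop 66.2 rect all [563.   11.5] [104.3 151.2] 11.9 | top [549.4   9.8] [ 76.1 108.9] 11.3
lug_right 0.62 [272.7, 228.6] 2138 med [559.  12.  26.] ztop 66.2 rect all [562.5  13.2] [103.1 148.3] 11.3 | top [549.4   9.8] [ 76.1 108.9] 11.3
ridge 0.94 [272.0, 228.3] 2047 med [559.  10.  26.] ztop 66.3 rect all [562.7  12. ] [103.1 145.8] 11.3 | top [549.6   8.8] [ 76.1 106.8] 11.3
mallet 0.97 [178.6, 186.6] 1441 med [650. 234.  53.] ztop 64.0 rect all [600.7 234.4] [193.4  79.5] 12.8 | top [616.5 238. ] [161.2  79. ] 12.9
rest 0.71 [189.2, 208.8] 638 med [605. 221.  10.] ztop 30.0 rect all [609.9 238.2] [177.1  89.2] 11.4 | top [589.  239.7] [127.8  61.5] 13.3
batt 0.92 [358.8, 194.2] 5171 med [ 642. -187.   13.] ztop 15.6 rect all [ 644.  -186.2] [196
[... 670 characters left out ...]
09.5] 1249 med [374.  38.  28.] ztop 31.0 rect all [375.1  37.8] [100.5  65.8] 86.8 | top [375.3  37.7] [99.8 65.3] 86.8
rib 0.85 [287.2, 139.4] 830 med [781. -27.   7.] ztop 9.6 rect all [782.4 -27.4] [ 50.  119.5] 64.8 | top [782.4 -27.4] [ 50.  119.5] 64.8
bowl 0.73 [423.9, 151.3] 958 med [ 746. -343.   19.] ztop 38.8 rect all [ 737.5 -335.5] [88.4 86.6] 85.9 | top [ 737.5 -335.5] [88.4 86.6] 85.9
clayblock 0.91 [223.8, 136.6] 2230 med [761. 130.  68.] ztop 70.7 rect all [769.3 134.9] [ 92.3 119.8] 64.6 | top [769.3 134.4] [ 91.7 118.9] 65.2
brush 0.84 [325.0, 320.7] 1112 med [ 347. -104.   17.] ztop 20.1 rect all [ 357.7 -123.6] [ 42.3 197.5] 31.0 | top [ 357.4 -123.6] [ 42.1 197.8] 29.8
```

```bash
cat >> h.py <<'E'
def Rdown(psi,tilt=0,az=0):
    """tool x down, jaw axis y at yaw psi (deg)"""
    p=np.radians(psi);c,s=np.cos(p),np.sin(p)
    return np.array([[0,c,s],[0,s,-c],[-1,0,0.]])
def Rstate(s): return Ro.from_euler('xyz',s['tool_rot']).as_matrix()
def plan(s,poses):
    """poses: list of (pos m, R) -> rows in fractions"""
    R0=Rstate(s);p0=np.array(s['position'])
    for p,R in poses:
        d=R0.T@(np.array(p)-p0)/.4
        w=Ro.from_matrix(R0.T@R).as_rotvec()/(2*np.pi)
        print('x %.4f y %.4f z %.4f | wx %.4f wy %.4f wz %.4f'%(*d,*w))
E
python3 - <<'E'
from h import *
s=st();R=Rstate(s);print(np.round(R,3),'psi',np.degrees(np.arctan2(R[1,1],R[0,1])))
z=np.load('top0.npz');W=z['W'].reshape(-1,3);W=W[np.isfinite(W).all(1)]
def box(x0,x1,y0,y1,z0,z1): 
    a=W;return a[(a[:,0]>x0)&(a[:,0]<x1)&(a[:,1]>y0)&(a[:,1]<y1)&(a[:,2]>z0)&(a[:,2]<z1)]
h=box(.63,.72,.18,.32,.06,.068);print('head',rect(h))
h=box(.45,.65,.17,.30,.048,.058);print('handle',rect(h),len(h))
h=box(.45,.62,-.1,.12,.071,.08);print('lugs',rect(h),len(h))
h=box(.45,.62,-.1,.12,.061,.07);print('ridge',rect(h),len(h))
h=box(.4,.75,-.2,.2,.008,.017);print('base',rect(h),len(h))
h=box(.45,.75,-.13,.16,.05,.057);print('padtops',rect(h),len(h))
E
```

```text
1.0 p [0.1714 0.601  0.2084] rpy [2.005 1.571 1.727] F [ 0.5 -0.5 -0.5] g 0.0851 q [-1.36  0.52 -0.04  1.6   0.02  1.02 -0.11]
[[-0.     0.274  0.962]
 [ 0.     0.962 -0.274]
 [-1.     0.    -0.   ]] psi 74.08145421019883
head (array([672.5, 250.6]), array([43.9, 79. ]), 12.1)
handle (array([581. , 232.6]), array([152.8,  44. ]), 22.1) 566
lugs (array([517.9,   3.5]), array([ 12. , 108.9]), 11.6) 142
ridge (array([550.1,   6.4]), array([ 76. , 100.4]), 11.3) 236
base (array([ 5.75e+02, -5.00e-01]), array([348.4, 399.7]), 0.2) 4993
padtops (array([612.5,  61.5]), array([283.2, 156.8]), 47.1) 109
```

Emit:
servo_tool(targets=[{"z": 0.2}, {"z": 0.4, "y": -0.1}, {"z": 0.6, "y": -0.2}, {"z": 0.8, "y": -0.3}, {"z": 1.0, "y": -0.4}, {"z": 1.0, "y": -0.5, "wx": -0.03}, {"z": 1.0, "y": -0.55, "wx": -0.06}, {"z": 1.0, "y": -0.55, "wx": -0.079}, {"z": 1.0, "y": -0.55, "wx": -0.079}], grip=1, squeeze=100)

```text
$.targets[0]: bad value
```

Run:
```python
from h import *
s=st()
g=np.array([.6271,.2407,0]);R=Rdown(102.6)
plan(s,[(g+[0,0,.13],R),(g+[0,0,.022],R)])
```

```text
1.0 p [0.1714 0.601  0.2084] rpy [2.005 1.571 1.727] F [ 0.5 -0.5 -0.5] g 0.0851 q [-1.36  0.52 -0.04  1.6   0.02  1.02 -0.11]
x 0.1960 y -0.5539 z 1.3426 | wx -0.0792 wy -0.0000 wz -0.0000
x 0.4660 y -0.5539 z 1.3426 | wx -0.0792 wy -0.0000 wz -0.0000
```

Emit:
servo_tool(targets=[{"x": 0, "y": -0.05, "z": 0.2, "wx": 0, "wy": 0, "wz": 0}, {"x": 0, "y": -0.1, "z": 0.4, "wx": 0, "wy": 0, "wz": 0}, {"x": 0, "y": -0.2, "z": 0.6, "wx": 0, "wy": 0, "wz": 0}, {"x": 0, "y": -0.3, "z": 0.8, "wx": 0, "wy": 0, "wz": 0}, {"x": 0, "y": -0.4, "z": 1.0, "wx": -0.02, "wy": 0, "wz": 0}, {"x": 0, "y": -0.5, "z": 1.0, "wx": -0.04, "wy": 0, "wz": 0}, {"x": 0, "y": -0.554, "z": 1.0, "wx": -0.06, "wy": 0, "wz": 0}, {"x": 0, "y": -0.554, "z": 1.0, "wx": -0.079, "wy": 0, "wz": 0}, {"x": 0, "y": -0.554, "z": 1.0, "wx": -0.079, "wy": 0, "wz": 0}], grip=1, squeeze=100)

```text
clock: 2.12
position: [0.4967, 0.2754, 0.2086]
tool_rot: [-1.085, 1.57, -0.87]
force: [0.0, 0.5, 0.4]
grip_width: 0.0851
```

Run:
```python
from h import *
s=st()
g=np.array([.6271,.2407,0]);R=Rdown(102.6)
plan(s,[(g+[0,0,.13],R),(g+[0,0,.022],R)])
```

```text
2.12 p [0.4967 0.2754 0.2086] rpy [-1.085  1.57  -0.87 ] F [0.  0.5 0.4] g 0.0851 q [-0.56  0.43 -0.08  1.75  0.04  0.96  1.14]
x 0.1967 y -0.1543 z 0.2999 | wx -0.0007 wy 0.0001 wz 0.0001
x 0.4667 y -0.1542 z 0.2998 | wx -0.0007 wy 0.0001 wz 0.0001
```

Emit:
servo_tool(targets=[{"x": 0.05, "y": -0.077, "z": 0.15, "wx": -0.0007, "wy": 0, "wz": 0}, {"x": 0.19, "y": -0.154, "z": 0.3, "wx": -0.0007, "wy": 0, "wz": 0}, {"x": 0.25, "y": -0.154, "z": 0.3, "wx": -0.0007, "wy": 0, "wz": 0}, {"x": 0.35, "y": -0.154, "z": 0.3, "wx": -0.0007, "wy": 0, "wz": 0}, {"x": 0.43, "y": -0.154, "z": 0.3, "wx": -0.0007, "wy": 0, "wz": 0}, {"x": 0.467, "y": -0.154, "z": 0.3, "wx": -0.0007, "wy": 0, "wz": 0}, {"x": 0.467, "y": -0.154, "z": 0.3, "wx": -0.0007, "wy": 0, "wz": 0}], grip=1)

```text
clock: 3.0
position: [0.6267, 0.2414, 0.0215]
tool_rot: [-2.199, 1.57, -1.979]
force: [0.3, -0.6, 0.4]
grip_width: 0.0852
```

Emit:
servo_tool(targets=[{"x": 0, "y": 0, "z": 0, "wx": 0, "wy": 0, "wz": 0}, {"x": 0, "y": 0, "z": 0, "wx": 0, "wy": 0, "wz": 0}, {"x": 0, "y": 0, "z": 0, "wx": 0, "wy": 0, "wz": 0}, {"x": 0, "y": 0, "z": 0, "wx": 0, "wy": 0, "wz": 0}, {"x": 0, "y": 0, "z": 0, "wx": 0, "wy": 0, "wz": 0}, {"x": 0, "y": 0, "z": 0, "wx": 0, "wy": 0, "wz": 0}], grip=-1, squeeze=110)

```text
clock: 3.75
position: [0.627, 0.2414, 0.0225]
tool_rot: [-1.199, 1.57, -0.98]
force: [-3.5, -1.8, 12.8]
grip_width: 0.0181
```

Run:
```python
from h import *
s=st()
im,d=snap('top');W=world('top',d).reshape(-1,3)
W=W[np.isfinite(W).all(1)]
a=W[(W[:,0]>.63)&(W[:,0]<.72)&(W[:,1]>.18)&(W[:,1]<.32)&(W[:,2]>.058)&(W[:,2]<.07)];print(rect(a))
```

```text
3.75 p [0.627  0.2414 0.0225] rpy [-1.199  1.57  -0.98 ] F [-3.5 -1.8 12.8] g 0.0181 q [-0.42  0.81 -0.05  1.58  0.05  0.74  1.29]
(array([681.3, 225.6]), array([38.4, 26.5]), 13.0)
```

```bash
cat >> h.py <<'E'
F0=np.array([.5612,.0122]);FY=11.3
def fp(x,y,z):
    c,s=np.cos(np.radians(FY)),np.sin(np.radians(FY))
    return np.array([F0[0]+(x*c-y*s)/1000,F0[1]+(x*s+y*c)/1000,z])
E
python3 - <<'E'
from h import *
s=st()
p=np.array(s['position']);R=Rstate(s);print('psi',np.degrees(np.arctan2(R[1,1],R[0,1])))
plan(s,[(p+[0,0,.13],R),(fp(-112,87,.15),Rdown(11.3)),(fp(-112,87,.0385),Rdown(11.3))])
E
```

```text
3.8 p [0.627  0.2414 0.0225] rpy [-1.194  1.57  -0.974] F [-2.5 -2.1 12.1] g 0.0181 q [-0.42  0.81 -0.05  1.58  0.05  0.74  1.29]
psi 102.59475637897006
x -0.3250 y -0.0002 z 0.0001 | wx 0.0000 wy 0.0000 wz 0.0000
x -0.3186 y -0.2998 z -0.5605 | wx 0.2536 wy 0.0001 wz 0.0000
x -0.0399 y -0.2997 z -0.5606 | wx 0.2536 wy 0.0001 wz 0.0000
```

Emit:
servo_tool(targets=[{"x": -0.06, "y": 0, "z": 0, "wx": 0, "wy": 0, "wz": 0}, {"x": -0.18, "y": 0, "z": 0, "wx": 0, "wy": 0, "wz": 0}, {"x": -0.319, "y": 0, "z": 0, "wx": 0, "wy": 0, "wz": 0}, {"x": -0.319, "y": -0.03, "z": -0.06, "wx": 0.028, "wy": 0, "wz": 0}, {"x": -0.319, "y": -0.06, "z": -0.12, "wx": 0.056, "wy": 0, "wz": 0}, {"x": -0.319, "y": -0.1, "z": -0.19, "wx": 0.085, "wy": 0, "wz": 0}, {"x": -0.319, "y": -0.14, "z": -0.26, "wx": 0.113, "wy": 0, "wz": 0}, {"x": -0.319, "y": -0.18, "z": -0.33, "wx": 0.141, "wy": 0, "wz": 0}, {"x": -0.319, "y": -0.22, "z": -0.4, "wx": 0.17, "wy": 0, "wz": 0}, {"x": -0.319, "y": -0.26, "z": -0.48, "wx": 0.198, "wy": 0, "wz": 0}, {"x": -0.319, "y": -0.3, "z": -0.56, "wx": 0.226, "wy": 0, "wz": 0}, {"x": -0.319, "y": -0.3, "z": -0.56, "wx": 0.2536, "wy": 0, "wz": 0}])

```text
clock: 5.3
position: [0.4328, 0.0741, 0.1505]
tool_rot: [-1.443, 1.57, -2.824]
force: [1.0, 0.0, -1.7]
grip_width: 0.0183
```

Run:
```python
from h import *
s=st()
im,d=snap('scene','s1.png');im,d=snap('top');W=world('top',d).reshape(-1,3);W=W[np.isfinite(W).all(1)]
# any visible head top / handle end
a=W[(W[:,0]>.35)&(W[:,0]<.5)&(W[:,1]>-.05)&(W[:,1]<.3)&(W[:,2]>.16)&(W[:,2]<.21)]
for lo in np.arange(.14,.25,.01): print(round(lo,2),((W[:,0]>.35)&(W[:,0]<.55)&(W[:,1]>-.02)&(W[:,1]<.3)&(W[:,2]>lo)&(W[:,2]<lo+.01)).sum(),end=' ')
plan(s,[(fp(-112,87,.0385),Rdown(11.3))])
```

```text
5.3 p [0.4328 0.0741 0.1505] rpy [-1.443  1.57  -2.824] F [ 1.   0.  -1.7] g 0.0183 q [-0.61  0.34  0.37  2.14 -0.19  0.69  0.08]
0.14 0 0.15 5 0.16 4 0.17 3 0.18 171 0.19 278 0.2 0 0.21 0 0.22 0 0.23 0 0.24 0 x 0.2800 y 0.0044 z -0.0028 | wx -0.0012 wy 0.0000 wz 0.0001
```

View pics/s1.png

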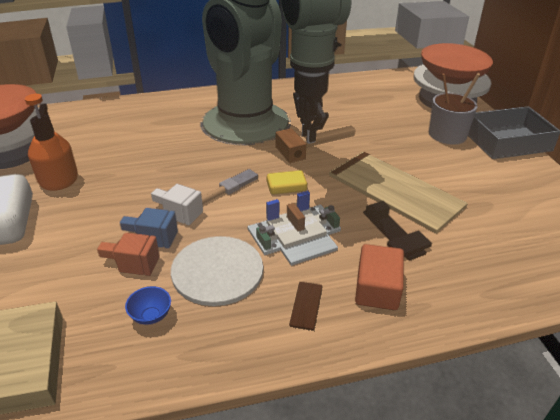

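The mallet is held level at about (290,145) with its handle to frame left, and the rest is empty at (395,230). Now I'll descend behind the left lug and make a first light tap.

Emit:
servo_tool(targets=[{"x": 0.1, "y": 0.002, "z": -0.0028, "wx": -0.0012, "wy": 0, "wz": 0}, {"x": 0.2, "y": 0.0044, "z": -0.0028, "wx": -0.0012, "wy": 0, "wz": 0}, {"x": 0.28, "y": 0.0044, "z": -0.0028, "wx": -0.0012, "wy": 0, "wz": 0}, {"x": 0.28, "y": 0.0044, "z": -0.0028, "wx": -0.0012, "wy": 0, "wz": 0}, {"x": 0.28, "y": 0.045, "z": -0.0028, "wx": -0.0012, "wy": 0, "wz": 0}, {"x": 0.28, "y": 0.057, "z": -0.0028, "wx": -0.0012, "wy": 0, "wz": 0}, {"x": 0.28, "y": 0.067, "z": -0.0028, "wx": -0.0012, "wy": 0, "wz": 0}, {"x": 0.28, "y": 0.072, "z": -0.0028, "wx": -0.0012, "wy": 0, "wz": 0}])

```text
clock: 6.4
position: [0.4597, 0.0826, 0.0391]
tool_rot: [-1.82, 1.566, 3.096]
force: [-16.0, 3.1, 2.0]
grip_width: 0.0181
```

```bash
cat >> h.py <<'E'
def lugs(fn=None):
    """blue lug tops, frame coords mm"""
    im,d=snap('top',fn);W=world('top',d)
    hsv=cv2.cvtColor(im,cv2.COLOR_RGB2HSV)
    m=(hsv[...,0]>105)&(hsv[...,0]<130)&(hsv[...,1]>110)&(W[...,2]>.068)&(W[...,2]<.085)&(np.hypot(W[...,0]-F0[0],W[...,1]-F0[1])<.12)
    P=W[m]; c,s=np.cos(np.radians(FY)),np.sin(np.radians(FY))
    d=(P[:,:2]-F0)*1000; f=np.c_[d@[c,s],d@[-s,c]]
    for n,q in(('L',f[f[:,1]>0]),('R',f[f[:,1]<0])):
        print(n,len(q),np.round(q.mean(0),1) if len(q) else '',np.round([q[:,0].min(),q[:,0].max()],1) if len(q) else '')
E
python3 - <<'E'
from h import *
s=st();lugs()
d=(np.array(s['position'])[:2]-F0)*1000;print(d@[.9806,.196],d@[-.196,.9806])
E
```

```text
6.4 p [0.4597 0.0826 0.0391] rpy [-1.82   1.566  3.096] F [-16.    3.1   2. ] g 0.0181 q [-0.49  0.58  0.25  2.14 -0.32  0.46  0.21]
L 8 [-41.2  28.8] [-43.4 -38.3]
R 53 [-42.7 -38. ] [-47.4 -37.6]
-85.7736241480559 88.90314480125367
```

Emit:
servo_tool(targets=[{"x": 0, "y": -0.03, "z": 0, "wx": 0, "wy": 0, "wz": 0}, {"x": 0, "y": -0.055, "z": 0, "wx": 0, "wy": 0, "wz": 0}, {"x": 0, "y": -0.055, "z": 0.1, "wx": 0, "wy": 0, "wz": 0}, {"x": 0, "y": -0.055, "z": 0.205, "wx": 0, "wy": 0, "wz": 0}, {"x": 0, "y": -0.055, "z": 0.205, "wx": 0, "wy": 0, "wz": 0}, {"x": 0, "y": -0.02, "z": 0.205, "wx": 0, "wy": 0, "wz": 0}, {"x": 0, "y": -0.008, "z": 0.205, "wx": 0, "wy": 0, "wz": 0}, {"x": 0, "y": 0.002, "z": 0.205, "wx": 0, "wy": 0, "wz": 0}, {"x": 0, "y": 0.012, "z": 0.205, "wx": 0, "wy": 0, "wz": 0}, {"x": 0, "y": 0.02, "z": 0.205, "wx": 0, "wy": 0, "wz": 0}])

```text
clock: 7.7
position: [0.4815, 0.0037, 0.0383]
tool_rot: [-1.7, 1.561, -3.067]
force: [-15.6, -8.9, 3.5]
grip_width: 0.0185
```

```bash
cat >> h.py <<'E'
def tf():
    s=st();d=(np.array(s['position'])[:2]-F0)*1000;R=Rstate(s);print('tool in frame',np.round([d@[.9806,.196],d@[-.196,.9806]],1),'psi',np.degrees(np.arctan2(R[1,1],R[0,1])))
    return s
E
python3 - <<'E'
from h import *
tf();lugs('t2.png')
E
```

```text
7.7 p [0.4815 0.0037 0.0383] rpy [-1.7    1.561 -3.067] F [-15.6  -8.9   3.5] g 0.0185 q [-0.31  0.6   0.24  2.1  -0.29  0.49  0.35]
tool in frame [-79.9   7.2] psi 11.668403351937425
L 0  
R 0
```

View pics/t2.png

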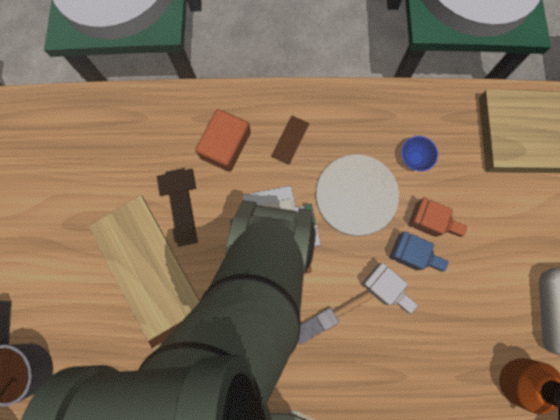

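The top view is blocked over the frame by the arm, though batt, bottles and bystanders are unchanged. I'll use the scene camera for the lugs from here.

Emit:
servo_tool(targets=[{"x": 0, "y": -0.03, "z": 0, "wx": 0, "wy": 0, "wz": 0}, {"x": 0, "y": -0.058, "z": 0, "wx": 0, "wy": 0, "wz": 0}, {"x": 0, "y": -0.058, "z": -0.1, "wx": 0, "wy": 0, "wz": 0}, {"x": 0, "y": -0.058, "z": -0.2, "wx": 0, "wy": 0, "wz": 0}, {"x": 0, "y": -0.058, "z": -0.2, "wx": 0, "wy": 0, "wz": 0}, {"x": 0, "y": -0.02, "z": -0.2, "wx": 0, "wy": 0, "wz": 0}, {"x": 0, "y": -0.008, "z": -0.2, "wx": 0, "wy": 0, "wz": 0}, {"x": 0, "y": 0.002, "z": -0.2, "wx": 0, "wy": 0, "wz": 0}, {"x": 0, "y": 0.012, "z": -0.2, "wx": 0, "wy": 0, "wz": 0}, {"x": 0, "y": 0.021, "z": -0.2, "wx": 0, "wy": 0, "wz": 0}])

```text
clock: 9.0
position: [0.4713, 0.0832, 0.0376]
tool_rot: [-1.715, 1.555, -3.084]
force: [-15.1, 2.6, 0.4]
grip_width: 0.0183
```

```bash
sed -i "s/def lugs(fn=None):/def lugs(fn=None,cam='top'):/; s/snap('top',fn);W=world('top',d)/snap(cam,fn);W=world(cam,d)/; s/W\[...,2\]>.068/W[...,2]>.06/" h.py
python3 - <<'E'
from h import *
tf();lugs();lugs(cam='scene')
E
```

```text
9.0 p [0.4713 0.0832 0.0376] rpy [-1.715  1.555 -3.084] F [-15.1   2.6   0.4] g 0.0183 q [-0.49  0.6   0.25  2.1  -0.31  0.49  0.21]
tool in frame [-74.2  87.2] psi 11.596676737613546
L 5 [-30.   27.8] [-32.  -27.2]
R 57 [-31.1 -38.5] [-35.5 -25.6]
L 55 [-25.3  40.8] [-35.8 -18.6]
R 35 [-27.5 -40.3] [-35.3 -19.1]
```

Run:
```python
from h import *
s=bot.observe();R=Rdown(11.3)
plan(s,[(fp(-98,87,.0385),R),(fp(-98,7,.0385),R),(fp(-66,7,.0385),R)])
```

```text
x -0.0012 y -0.0601 z 0.0003 | wx 0.0008 wy -0.0003 wz 0.0024
x -0.0016 y -0.0612 z 0.2003 | wx 0.0008 wy -0.0003 wz 0.0024
x -0.0029 y 0.0188 z 0.2007 | wx 0.0008 wy -0.0003 wz 0.0024
```

Emit:
servo_tool(targets=[{"x": 0, "y": -0.03, "z": 0, "wx": 0, "wy": 0, "wz": 0}, {"x": -0.001, "y": -0.06, "z": 0, "wx": 0.0008, "wy": 0, "wz": 0.0024}, {"x": -0.001, "y": -0.061, "z": 0.1, "wx": 0.0008, "wy": 0, "wz": 0.0024}, {"x": -0.002, "y": -0.061, "z": 0.2, "wx": 0.0008, "wy": 0, "wz": 0.0024}, {"x": -0.002, "y": -0.061, "z": 0.2, "wx": 0.0008, "wy": 0, "wz": 0.0024}, {"x": -0.002, "y": -0.02, "z": 0.2, "wx": 0.0008, "wy": 0, "wz": 0.0024}, {"x": -0.002, "y": -0.009, "z": 0.2, "wx": 0.0008, "wy": 0, "wz": 0.0024}, {"x": -0.003, "y": 0.001, "z": 0.2, "wx": 0.0008, "wy": 0, "wz": 0.0024}, {"x": -0.003, "y": 0.011, "z": 0.2, "wx": 0.0008, "wy": 0, "wz": 0.0024}, {"x": -0.003, "y": 0.019, "z": 0.2, "wx": 0.0008, "wy": 0, "wz": 0.0024}])

```text
clock: 10.35
position: [0.4916, 0.0053, 0.0379]
tool_rot: [-1.919, 1.564, 2.989]
force: [-14.7, -8.5, 2.9]
grip_width: 0.0182
```

Run:
```python
from h import *
s=tf();lugs(cam='scene');R=Rdown(11.3)
plan(s,[(fp(-90,7,.0385),R),(fp(-90,87,.0385),R),(fp(-60,87,.0385),R)])
```

```text
10.35 p [0.4916 0.0053 0.0379] rpy [-1.919  1.564  2.989] F [-14.7  -8.5   2.9] g 0.0182 q [-0.31  0.61  0.24  2.08 -0.29  0.49  0.34]
tool in frame [-69.6   6.9] psi 11.207931834080764
L 81 [-20.5  37.4] [-30.8 -15.9]
R 50 [-21.9 -40.3] [-31.3 -15.2]
x -0.0013 y -0.0509 z -0.0003 | wx -0.0003 wy -0.0004 wz 0.0010
x -0.0008 y -0.0513 z -0.2002 | wx -0.0003 wy -0.0004 wz 0.0010
x -0.0013 y 0.0237 z -0.2004 | wx -0.0003 wy -0.0004 wz 0.0010
```

Emit:
servo_tool(targets=[{"x": 0, "y": -0.025, "z": 0, "wx": 0, "wy": 0, "wz": 0}, {"x": -0.001, "y": -0.051, "z": 0, "wx": 0, "wy": 0, "wz": 0.001}, {"x": -0.001, "y": -0.051, "z": -0.1, "wx": 0, "wy": 0, "wz": 0.001}, {"x": -0.001, "y": -0.051, "z": -0.2, "wx": 0, "wy": 0, "wz": 0.001}, {"x": -0.001, "y": -0.051, "z": -0.2, "wx": 0, "wy": 0, "wz": 0.001}, {"x": -0.001, "y": -0.015, "z": -0.2, "wx": 0, "wy": 0, "wz": 0.001}, {"x": -0.001, "y": -0.005, "z": -0.2, "wx": 0, "wy": 0, "wz": 0.001}, {"x": -0.001, "y": 0.005, "z": -0.2, "wx": 0, "wy": 0, "wz": 0.001}, {"x": -0.001, "y": 0.015, "z": -0.2, "wx": 0, "wy": 0, "wz": 0.001}, {"x": -0.001, "y": 0.024, "z": -0.2, "wx": 0, "wy": 0, "wz": 0.001}])

```text
clock: 11.65
position: [0.4859, 0.0849, 0.0382]
tool_rot: [-2.908, 1.569, 1.999]
force: [-3.2, 0.4, -2.4]
grip_width: 0.0183
```

Run:
```python
from h import *
s=tf();lugs();lugs(cam='scene');R=Rdown(11.3)
plan(s,[(fp(-85,87,.0385),R),(fp(-85,7,.0385),R),(fp(-56,7,.0385),R)])
```

```text
11.65 p [0.4859 0.0849 0.0382] rpy [-2.908  1.569  1.999] F [-3.2  0.4 -2.4] g 0.0183 q [-0.48  0.61  0.25  2.08 -0.32  0.49  0.2 ]
tool in frame [-59.6  86. ] psi 11.13137590130334
L 0  
R 61 [-20.6 -37.2] [-25.8 -14. ]
L 64 [-8.2 41.8] [-18.9  -2.5]
R 37 [-17.2 -38.1] [-24.2 -11.6]
x -0.0007 y -0.0636 z -0.0023 | wx -0.0005 wy -0.0004 wz 0.0001
x -0.0011 y -0.0630 z 0.1977 | wx -0.0005 wy -0.0004 wz 0.0001
x -0.0011 y 0.0095 z 0.1975 | wx -0.0005 wy -0.0004 wz 0.0001
```

Emit:
servo_tool(targets=[{"x": 0, "y": -0.03, "z": 0, "wx": 0, "wy": 0, "wz": 0}, {"x": -0.001, "y": -0.063, "z": 0, "wx": 0, "wy": 0, "wz": 0}, {"x": -0.001, "y": -0.063, "z": 0.1, "wx": 0, "wy": 0, "wz": 0}, {"x": -0.001, "y": -0.063, "z": 0.198, "wx": 0, "wy": 0, "wz": 0}, {"x": -0.001, "y": -0.063, "z": 0.198, "wx": 0, "wy": 0, "wz": 0}, {"x": -0.001, "y": -0.025, "z": 0.198, "wx": 0, "wy": 0, "wz": 0}, {"x": -0.001, "y": -0.015, "z": 0.198, "wx": 0, "wy": 0, "wz": 0}, {"x": -0.001, "y": -0.005, "z": 0.198, "wx": 0, "wy": 0, "wz": 0}, {"x": -0.001, "y": 0.005, "z": 0.198, "wx": 0, "wy": 0, "wz": 0}, {"x": -0.001, "y": 0.013, "z": 0.198, "wx": 0, "wy": 0, "wz": 0}])

```text
clock: 13.0
position: [0.5071, 0.0089, 0.0385]
tool_rot: [2.935, 1.569, 1.56]
force: [-2.0, -0.7, -2.3]
grip_width: 0.0183
```

Run:
```python
from h import *
s=tf();lugs(cam='scene')
g=np.array([.627,.2414,.0222])
plan(s,[(fp(-75,7,.0385),Rdown(11.3)),(fp(-90,20,.16),Rdown(11.3)),(g+[0,0,.138],Rdown(102.6))])
```

```text
13.0 p [0.5071 0.0089 0.0385] rpy [2.935 1.569 1.56 ] F [-2.  -0.7 -2.3] g 0.0183 q [-0.31  0.62  0.24  2.04 -0.29  0.51  0.34]
tool in frame [-53.7   7.4] psi 11.201965950854234
L 85 [-2.8 40.2] [-10.5   1.8]
R 48 [ -6.1 -38.4] [-15.4  -0.3]
x -0.0000 y -0.0532 z 0.0011 | wx -0.0003 wy -0.0003 wz -0.0001
x -0.3037 y -0.0906 z -0.0319 | wx -0.0003 wy -0.0003 wz -0.0001
x -0.3030 y 0.4071 z -0.5124 | wx -0.2539 wy -0.0002 wz -0.0003
```

Emit:
servo_tool(targets=[{"x": 0, "y": -0.03, "z": 0, "wx": 0, "wy": 0, "wz": 0}, {"x": 0, "y": -0.06, "z": 0, "wx": 0, "wy": 0, "wz": 0}, {"x": -0.15, "y": -0.06, "z": 0, "wx": 0, "wy": 0, "wz": 0}, {"x": -0.303, "y": -0.06, "z": -0.04, "wx": -0.025, "wy": 0, "wz": 0}, {"x": -0.303, "y": 0, "z": -0.1, "wx": -0.053, "wy": 0, "wz": 0}, {"x": -0.303, "y": 0.06, "z": -0.16, "wx": -0.081, "wy": 0, "wz": 0}, {"x": -0.303, "y": 0.12, "z": -0.22, "wx": -0.109, "wy": 0, "wz": 0}, {"x": -0.303, "y": 0.18, "z": -0.28, "wx": -0.138, "wy": 0, "wz": 0}, {"x": -0.303, "y": 0.24, "z": -0.34, "wx": -0.167, "wy": 0, "wz": 0}, {"x": -0.303, "y": 0.3, "z": -0.4, "wx": -0.196, "wy": 0, "wz": 0}, {"x": -0.303, "y": 0.36, "z": -0.46, "wx": -0.225, "wy": 0, "wz": 0}, {"x": -0.303, "y": 0.407, "z": -0.512, "wx": -0.254, "wy": 0, "wz": 0}])

```text
clock: 14.55
position: [0.6272, 0.2419, 0.16]
tool_rot: [1.325, 1.569, 1.552]
force: [-0.4, -0.7, -2.2]
grip_width: 0.0182
```

Run:
```python
from h import *
s=tf();lugs()
g=np.array([.627,.2414,.0222])
plan(s,[(g+[0,0,.06],Rdown(102.6)),(g,Rdown(102.6))])
im,d=snap('top');W=world('top',d).reshape(-1,3);W=W[np.isfinite(W).all(1)]
a=W[(W[:,0]>.58)&(W[:,0]<.8)&(W[:,1]>.15)&(W[:,1]<.35)&(W[:,2]>.19)&(W[:,2]<.215)];print(rect(a),len(a),np.median(a[:,2]))
```

```text
14.55 p [0.6272 0.2419 0.16  ] rpy [1.325 1.569 1.552] F [-0.4 -0.7 -2.2] g 0.0182 q [-0.4   0.65 -0.08  1.51  0.06  0.99  1.3 ]
tool in frame [109.7 212.3] psi 103.00007059339751
L 57 [-8.3 41.1] [-12.9  -2.9]
R 55 [ -8.3 -37.5] [-12.2  -3.2]
x 0.1946 y -0.0015 z -0.0008 | wx 0.0011 wy 0.0001 wz -0.0003
x 0.3446 y -0.0018 z -0.0009 | wx 0.0011 wy 0.0001 wz -0.0003
(array([641.8, 232.2]), array([121.8,  34.4]), 0.6) 267 0.19937154965255438
```

Emit:
servo_tool(targets=[{"x": 0.1, "y": -0.0015, "z": -0.0008, "wx": 0.0011, "wy": 0, "wz": 0}, {"x": 0.2, "y": -0.0015, "z": -0.0008, "wx": 0.0011, "wy": 0, "wz": 0}, {"x": 0.27, "y": -0.0017, "z": -0.0008, "wx": 0.0011, "wy": 0, "wz": 0}, {"x": 0.31, "y": -0.0018, "z": -0.0009, "wx": 0.0011, "wy": 0, "wz": 0}, {"x": 0.33, "y": -0.0018, "z": -0.0009, "wx": 0.0011, "wy": 0, "wz": 0}, {"x": 0.34, "y": -0.0018, "z": -0.0009, "wx": 0.0011, "wy": 0, "wz": 0}, {"x": 0.344, "y": -0.0018, "z": -0.0009, "wx": 0.0011, "wy": 0, "wz": 0}, {"x": 0.344, "y": -0.0018, "z": -0.0009, "wx": 0.0011, "wy": 0, "wz": 0}])

```text
clock: 15.65
position: [0.6273, 0.2436, 0.0227]
tool_rot: [1.154, 1.567, 1.375]
force: [-1.3, -0.5, -0.4]
grip_width: 0.0178
```

Emit:
servo_tool(targets=[{"x": 0, "y": 0, "z": 0, "wx": 0, "wy": 0, "wz": 0}, {"x": 0, "y": 0, "z": 0, "wx": 0, "wy": 0, "wz": 0}, {"x": 0, "y": 0, "z": 0, "wx": 0, "wy": 0, "wz": 0}, {"x": 0, "y": 0, "z": 0, "wx": 0, "wy": 0, "wz": 0}, {"x": -0.1, "y": 0, "z": 0, "wx": 0, "wy": 0, "wz": 0}, {"x": -0.2, "y": 0, "z": 0, "wx": 0, "wy": 0, "wz": 0}, {"x": -0.3, "y": 0, "z": 0, "wx": 0, "wy": 0, "wz": 0}, {"x": -0.35, "y": 0, "z": 0, "wx": 0, "wy": 0, "wz": 0}], grip=1)

```text
clock: 16.65
position: [0.6278, 0.2433, 0.1652]
tool_rot: [0.812, 1.565, 1.033]
force: [0.9, 0.5, 0.3]
grip_width: 0.0855
```

Run:
```python
from h import *
s=tf();p=fp(36-4,0,0)
print(p);plan(s,[(np.r_[p[:2],.15],Rdown(101.3)),(np.r_[p[:2],.029],Rdown(101.3))])
```

```text
16.65 p [0.6278 0.2433 0.1652] rpy [0.812 1.565 1.033] F [0.9 0.5 0.3] g 0.0855 q [-0.41  0.64 -0.08  1.5   0.05  0.99  1.29]
tool in frame [110.6 213.5] psi 102.68288863914583
[0.59257967 0.01847028 0.        ]
x 0.0347 y -0.5291 z -0.2095 | wx 0.0038 wy 0.0006 wz -0.0007
x 0.3372 y -0.5304 z -0.2107 | wx 0.0038 wy 0.0006 wz -0.0007
```

Emit:
servo_tool(targets=[{"x": 0, "y": -0.12, "z": -0.05, "wx": 0, "wy": 0, "wz": 0}, {"x": 0.01, "y": -0.25, "z": -0.1, "wx": 0.0038, "wy": 0, "wz": 0}, {"x": 0.02, "y": -0.38, "z": -0.15, "wx": 0.0038, "wy": 0.0006, "wz": -0.0007}, {"x": 0.035, "y": -0.48, "z": -0.19, "wx": 0.0038, "wy": 0.0006, "wz": -0.0007}, {"x": 0.035, "y": -0.529, "z": -0.2095, "wx": 0.0038, "wy": 0.0006, "wz": -0.0007}, {"x": 0.035, "y": -0.529, "z": -0.2095, "wx": 0.0038, "wy": 0.0006, "wz": -0.0007}], grip=1)

```text
clock: 17.4
position: [0.5927, 0.0174, 0.1502]
tool_rot: [-0.424, 1.57, -0.229]
force: [-0.4, 0.6, -0.5]
grip_width: 0.0852
```

Run:
```python
from h import *
s=tf();p=fp(36-4,0,0)
plan(s,[(np.r_[p[:2],.029],Rdown(101.3))])
im,d=snap('top','t3.png');W=world('top',d)
P,r=cloud('top','mallet',W,zmin=.045,erode=0);print('mallet',rect(P),len(P))
Q=P[P[:,2]>.06];print('head',rect(Q),np.median(Q[:,2]))
lugs(cam='scene',fn='s3.png')
```

```text
17.4 p [0.5927 0.0174 0.1502] rpy [-0.424  1.57  -0.229] F [-0.4  0.6 -0.5] g 0.0852 q [-0.08  0.54 -0.07  1.74  0.05  0.86  1.6 ]
tool in frame [31.9 -1.1] psi 101.20271500325434
x 0.3029 y 0.0028 z 0.0002 | wx -0.0003 wy 0.0001 wz 0.0000
mallet (array([601. , 237.5]), array([192.8,  79. ]), 12.0) 1269
head (array([672.4, 252.9]), array([45.4, 79.1]), 12.9) 0.0627956693154456
L 33 [-3.8 42. ] [-10.5   2.6]
R 38 [ -5.2 -39.6] [-12.6   0.6]
```

View pics/s3.png

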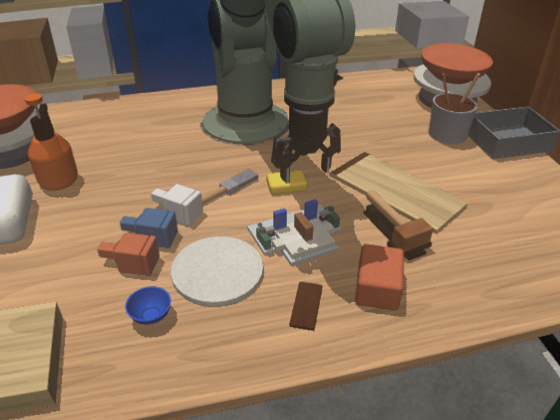

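The mallet is back on its rest at (400,230), and the plate has walked out past the pads with its ridge at (303,226). I'll grasp the ridge.

Emit:
servo_tool(targets=[{"x": 0.1, "y": 0.0028, "z": 0, "wx": 0, "wy": 0, "wz": 0}, {"x": 0.2, "y": 0.0028, "z": 0, "wx": 0, "wy": 0, "wz": 0}, {"x": 0.27, "y": 0.0028, "z": 0, "wx": 0, "wy": 0, "wz": 0}, {"x": 0.295, "y": 0.0028, "z": 0, "wx": 0, "wy": 0, "wz": 0}, {"x": 0.295, "y": 0.0028, "z": 0, "wx": 0, "wy": 0, "wz": 0}])

```text
clock: 18.18
position: [0.5928, 0.0222, 0.0321]
tool_rot: [1.064, 1.57, 1.264]
force: [0.3, -0.4, 0.3]
grip_width: 0.0852
```

Emit:
servo_tool(targets=[{"x": 0, "y": 0, "z": 0, "wx": 0, "wy": 0, "wz": 0}, {"x": 0, "y": 0, "z": 0, "wx": 0, "wy": 0, "wz": 0}, {"x": 0, "y": 0, "z": 0, "wx": 0, "wy": 0, "wz": 0}, {"x": 0, "y": 0, "z": 0, "wx": 0, "wy": 0, "wz": 0}, {"x": 0, "y": 0, "z": 0, "wx": 0, "wy": 0, "wz": 0}, {"x": 0, "y": 0, "z": 0, "wx": 0, "wy": 0, "wz": 0}, {"x": -0.05, "y": 0, "z": 0, "wx": 0, "wy": 0, "wz": 0}, {"x": -0.12, "y": 0, "z": 0, "wx": 0, "wy": 0, "wz": 0}, {"x": -0.2, "y": 0, "z": 0, "wx": 0, "wy": 0, "wz": 0}, {"x": -0.2, "y": 0, "z": 0, "wx": 0, "wy": 0, "wz": 0}], grip=-1, squeeze=80)

```text
clock: 19.42
position: [0.5938, 0.0221, 0.1138]
tool_rot: [0.169, 1.567, 0.369]
force: [-0.6, -1.4, -6.2]
grip_width: 0.0178
```

Run:
```python
from h import *
s=tf();im,d=snap('top','t4.png');W=world('top',d)
P,r=cloud('top','batt',W,erode=0,zmin=.01);
c,rad=cv2.minEnclosingCircle((P[:,:2]*1000).astype(np.float32));print(c,rad)
im,d=snap('scene');Ws=world('scene',d);P,r=cloud('scene','batt',Ws,erode=0,zmin=.01);c,rad=cv2.minEnclosingCircle((P[:,:2]*1000).astype(np.float32));print(c,rad,rect(P))
P,r=cloud('scene','plate',Ws);print('plate',rect(P),np.percentile(P[:,2],[5,50,95]))
```

```text
19.43 p [0.5938 0.0221 0.1138] rpy [0.169 1.567 0.369] F [-0.6 -1.4 -6.2] g 0.0178 q [-0.09  0.58 -0.07  1.77  0.05  0.79  1.59]
tool in frame [33.9  3.4] psi 101.45884954086237
(643.1776123046875, -187.6827850341797) 99.57328796386719
(643.8489379882812, -188.5214385986328) 101.4563980102539 (array([ 644.8, -186.7]), array([195.8, 198.9]), 75.2)
plate (array([601.2,  20.4]), array([ 97.5, 145.8]), 12.1) [0.10018578 0.1051369  0.14426417]
```

Run:
```python
from h import *
s=tf();R=Rdown(101.3)
plan(s,[([.6395,-.1855,.11],R),([.6395,-.1855,.0345],R)])
```

```text
19.68 p [0.592  0.0221 0.1108] rpy [2.459 1.569 2.66 ] F [ 0.  -0.1 -5.4] g 0.0173 q [-0.09  0.59 -0.07  1.77  0.05  0.79  1.59]
tool in frame [32.2  3.7] psi 101.47080614161916
x 0.0014 y -0.5323 z 0.0131 | wx 0.0005 wy -0.0002 wz -0.0002
x 0.1901 y -0.5325 z 0.0134 | wx 0.0005 wy -0.0002 wz -0.0002
```

Emit:
servo_tool(targets=[{"x": 0, "y": -0.1, "z": 0, "wx": 0, "wy": 0, "wz": 0}, {"x": 0, "y": -0.2, "z": 0.005, "wx": 0, "wy": 0, "wz": 0}, {"x": 0, "y": -0.3, "z": 0.01, "wx": 0, "wy": 0, "wz": 0}, {"x": 0, "y": -0.4, "z": 0.013, "wx": 0.0005, "wy": 0, "wz": 0}, {"x": 0.001, "y": -0.48, "z": 0.013, "wx": 0.0005, "wy": 0, "wz": 0}, {"x": 0.001, "y": -0.532, "z": 0.013, "wx": 0.0005, "wy": 0, "wz": 0}, {"x": 0.04, "y": -0.5324, "z": 0.0132, "wx": 0.0005, "wy": 0, "wz": 0}, {"x": 0.1, "y": -0.5324, "z": 0.0132, "wx": 0.0005, "wy": 0, "wz": 0}, {"x": 0.15, "y": -0.5324, "z": 0.0132, "wx": 0.0005, "wy": 0, "wz": 0}, {"x": 0.17, "y": -0.5324, "z": 0.0132, "wx": 0.0005, "wy": 0, "wz": 0}, {"x": 0.17, "y": -0.5324, "z": 0.0132, "wx": 0.0005, "wy": 0, "wz": 0}])

```text
clock: 21.05
position: [0.6393, -0.1851, 0.0421]
tool_rot: [2.546, 1.568, 2.743]
force: [1.0, 0.7, -5.2]
grip_width: 0.018
```

Run:
```python
from h import *
s=tf();R=Rdown(101.3)
im,d=snap('scene');Ws=world('scene',d);P,r=cloud('scene','plate',Ws);print('plate',rect(P),np.percentile(P[:,2],[2,5,25,50,95]))
plan(s,[([.6395,-.1855,.0345],R)])
```

```text
21.05 p [ 0.6393 -0.1851  0.0421] rpy [2.546 1.568 2.743] F [ 1.   0.7 -5.2] g 0.018 q [ 0.23  0.78 -0.06  1.59  0.06  0.77  1.92]
tool in frame [  37.9 -208.8] psi 101.31582859178205
plate (array([ 645.9, -185.9]), array([102. , 146.4]), 10.1) [0.02809527 0.03125678 0.03496166 0.0364674  0.07474147]
x 0.0190 y -0.0010 z 0.0004 | wx 0.0000 wy -0.0004 wz -0.0002
```

Lower the last 8 mm, release, rise.

Emit:
servo_tool(targets=[{"x": 0.01, "y": -0.001, "z": 0, "wx": 0, "wy": 0, "wz": 0}, {"x": 0.016, "y": -0.001, "z": 0, "wx": 0, "wy": 0, "wz": 0}, {"x": 0.02, "y": -0.001, "z": 0, "wx": 0, "wy": 0, "wz": 0}, {"x": 0.02, "y": -0.001, "z": 0, "wx": 0, "wy": 0, "wz": 0}])

```text
clock: 21.65
position: [0.6399, -0.1859, 0.0351]
tool_rot: [2.321, 1.57, 2.518]
force: [0.1, 0.0, -5.6]
grip_width: 0.0176
```

Emit:
servo_tool(targets=[{"x": 0, "y": 0, "z": 0, "wx": 0, "wy": 0, "wz": 0}, {"x": 0, "y": 0, "z": 0, "wx": 0, "wy": 0, "wz": 0}, {"x": 0, "y": 0, "z": 0, "wx": 0, "wy": 0, "wz": 0}, {"x": 0, "y": 0, "z": 0, "wx": 0, "wy": 0, "wz": 0}, {"x": -0.1, "y": 0, "z": 0, "wx": 0, "wy": 0, "wz": 0}, {"x": -0.2, "y": 0, "z": 0, "wx": 0, "wy": 0, "wz": 0}, {"x": -0.35, "y": 0, "z": 0, "wx": 0, "wy": 0, "wz": 0}, {"x": -0.45, "y": 0, "z": 0, "wx": 0, "wy": 0, "wz": 0}, {"x": -0.5, "y": 0, "z": -0.05, "wx": 0.02, "wy": 0, "wz": 0}, {"x": -0.5, "y": 0.1, "z": -0.2, "wx": 0.04, "wy": 0, "wz": 0}, {"x": -0.5, "y": 0.2, "z": -0.35, "wx": 0.06, "wy": 0, "wz": 0}, {"x": -0.5, "y": 0.3, "z": -0.5, "wx": 0.08, "wy": 0, "wz": 0}], grip=1)

```text
clock: 23.15
position: [0.4452, -0.1178, 0.2354]
tool_rot: [2.354, 1.57, 2.044]
force: [1.3, 1.3, 1.4]
grip_width: 0.0853
```

```bash
cat >> h.py <<'E'
def bottles(fn=None,cam='top'):
    """colour-free: cluster tall points in bottle area; returns axis info"""
    im,d=snap(cam,fn);W=world(cam,d)
    m=((W[...,2]>.038)&(W[...,0]>.3)&(W[...,0]<.75)&(W[...,1]<-.17)&(W[...,1]>-.48)).astype(np.uint8)
    m[(np.hypot(W[...,0]-.644,W[...,1]+.187)<.1)]=0
    n,l,stt,_=cv2.connectedComponentsWithStats(m)
    out=[]
    for i in range(1,n):
        if stt[i,4]<150: continue
        P=W[l==i];rgb=np.median(im[l==i],0)
        body=P[P[:,2]>.055];c0,s0,a0=rect(body)
        neck=P[(P[:,2]>.038)&(P[:,2]<.05)]
        c,s=np.cos(np.radians(a0)),np.sin(np.radians(a0))
        e=np.array([[c,s],[-s,c]]);v=np.median(neck[:,:2]*1000,0)-c0
        k=e@v;j=np.argmax(abs(k));b=e[j]*np.sign(k[j])
        q=body[:,:2]*1000@b;hi,lo=np.percentile(q,[99,1]);perp=np.array([-b[1],b[0]])
        pq=body[:,:2]*1000@perp;mid=(np.percentile(pq,99)+np.percentile(pq,1))/2
        npr=np.median(neck[:,:2]*1000@perp)
        foot=b*(hi-75)+perp*mid
        print('rgb',rgb,'body rect',c0,s0,'foot',np.round(foot,1),'az',round(np.degrees(np.arctan2(b[1],b[0])),1),'len',round(hi-lo,1),'ztop',round(np.percentile(P[:,2],95)*1e3,1),'neckmax',round((P[:,:2]*1000@b).max()-hi+75,1),'neck off',round(npr-mid,1))
        out.append((rgb,foot,b))
    return out
E
python3 - <<'E'
from h import *
tf()
bottles('t5.png')
im,d=snap('top');W=world('top',d);P,r=cloud('top','plate',W,erode=0,zmin=.02);print('plate',rect(P),np.percentile(P[:,2],[2,5,50,95,99]))
E
```

```text
23.15 p [ 0.4452 -0.1178  0.2354] rpy [2.354 1.57  2.044] F [1.3 1.3 1.4] g 0.0853 q [ 0.11  0.23  0.03  1.98 -0.01  0.93  1.4 ]
tool in frame [-139.2 -104.8] psi 72.25472187375524
rgb [160.  94.  67.] body rect [ 525.2 -280.9] [ 90.2 267.4] foot [ 559.7 -323. ] az -50.9 len 258.9 ztop 632.0 neckmax 86.5 neck off -58.3
plate (array([ 611.5, -148.1]), array([132.5, 241.3]), 38.8) [0.02307399 0.02413875 0.02773807 0.07018821 0.23991311]
```

View pics/t5.png

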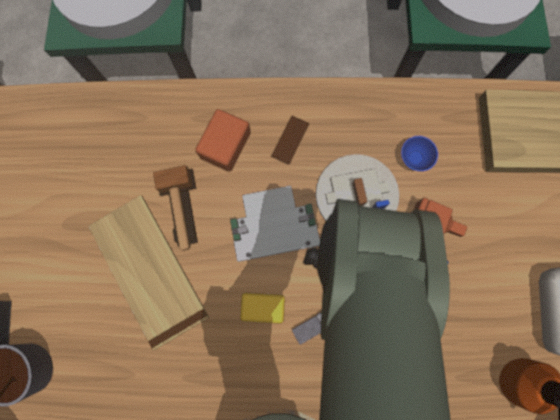

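The top view shows the plate on the batt at (360,190), the empty frame at (275,222) and the arm hiding the bottles. I'll swing the arm left so they can be measured.

Emit:
servo_tool(targets=[{"x": 0, "y": 0.12, "z": 0, "wx": 0, "wy": 0, "wz": 0}, {"x": 0, "y": 0.25, "z": 0, "wx": 0, "wy": 0, "wz": 0}, {"x": 0, "y": 0.38, "z": -0.05, "wx": 0.02, "wy": 0, "wz": 0}, {"x": 0, "y": 0.5, "z": -0.1, "wx": 0.04, "wy": 0, "wz": 0}, {"x": 0, "y": 0.6, "z": -0.15, "wx": 0.06, "wy": 0, "wz": 0}, {"x": 0, "y": 0.6, "z": -0.15, "wx": 0.06, "wy": 0, "wz": 0}])

```text
clock: 24.05
position: [0.4604, 0.1326, 0.2362]
tool_rot: [2.313, 1.569, 1.634]
force: [0.0, -1.4, 0.1]
grip_width: 0.0854
```

Run:
```python
from h import *
tf()
bottles('t6.png')
im,d=snap('top');W=world('top',d);P,r=cloud('top','plate',W,erode=0,zmin=.02);print('plate',rect(P),np.percentile(P[:,2],[2,5,50,95,99]))
Q=P[P[:,2]<.034];print(rect(Q))
```

```text
24.05 p [0.4604 0.1326 0.2362] rpy [2.313 1.569 1.634] F [ 0.  -1.4  0.1] g 0.0854 q [-0.36  0.26 -0.06  1.94  0.02  0.95  0.47]
tool in frame [-75.2 137.8] psi 51.11263418806275
rgb [163.  93.  67.] body rect [ 581.  -353.7] [81.  63.7] foot [ 596.  -319.7] az -114.0 len 77.3 ztop 65.8 neckmax 122.8 neck off -2.4
rgb [ 78.  96. 124.] body rect [ 502.  -307.6] [82.  65.2] foot [ 518.4 -273.4] az -115.6 len 77.7 ztop 65.8 neckmax 121.8 neck off -2.3
rgb [174. 170. 172.] body rect [ 427.4 -240.2] [80.8 65.3] foot [ 451.4 -211.6] az -130.9 len 77.3 ztop 65.4 neckmax 123.2 neck off -1.6
plate (array([ 643.5, -185.6]), array([ 98.7, 148.5]), 11.5) [0.02296079 0.02404683 0.02784371 0.0756898  0.07885317]
(array([ 643.7, -185.6]), array([ 98.5, 148.5]), 11.4)
```

```bash
cat > kin.py <<'E'
import numpy as np
from scipy.spatial.transform import Rotation as Ro
from scipy.optimize import least_squares
LO=np.array([-2.91,-.3,-1.5,.17,-1.26,.16,-2.52]);HI=np.array([2.91,2.13,1.42,2.43,4.41,1.93,2.52])
def fk(q,p,sg):
    h,a0,L1,a1,L2,a2,L3,o7=p
    R=np.eye(3);t=np.array([0,0,h])
    for i,(ax,v) in enumerate(zip('zyzyzyz',[[a0,0,0],[0,0,0],[a1,0,L1],[0,0,0],[a2,0,L2],[0,0,0],[0,0,L3]])):
        # link offset applied before joint for z-joints
        if i in(2,4,6): t=t+R@np.array(v)
        an=sg[i]*q[i]+(o7 if i==6 else 0)
        R=R@Ro.from_euler(ax,an).as_matrix()
        if i==0: t=t+R@np.array(v)
    return t,R   # R z axis = tool pointing
D=[([-1.363,.521,-.036,1.599,.021,1.021,-.113],(.1714,.6007,.2078),74.08),
([-.56,.43,-.08,1.75,.04,.96,1.14],(.4967,.2754,.2086),102.5),
([-.42,.81,-.05,1.58,.05,.74,1.29],(.627,.2414,.0225),102.6),
([-.61,.34,.37,2.14,-.19,.69,.08],(.4328,.0741,.1505),11.7),
([-.31,.6,.24,2.1,-.29,.49,.35],(.4815,.0037,.0383),11.67),
([.23,.78,-.06,1.59,.06,.77,1.92],(.6393,-.1851,.0421),101.3),
([.11,.23,.03,1.98,-.01,.93,1.4],(.4452,-.1178,.2354),72.25),
([-.36,.26,-.06,1.94,.02,.95,.47],(.4604,.1326,.2362),51.1)]
def res(p,sg,full=False):
    r=[]
    for q,x,psi in D:
        t,R=fk(q,p,sg);y=np.array([np.cos(np.radians(psi)),np.sin(np.radians(psi)),0])
        r+=[*(t-x),*(.15*(R[:,2]-[0,0,-1])),*(.15*(R[:,1]-y))]
    return np.array(r)
if __name__=='__main__':
    import itertools
    best=[]
    for s in itertools.product([1,-1],repeat=4):
        sg=[s[0],1,s[1],1,s[2],1,s[3]]
        for o in(0,1.57,3.14,-1.57):
            f=least_squares(res,[.35,0,.45,0,.4,0,.25,o],args=(sg,));best.append((f.cost,sg,f.x))
    best.sort(key=lambda a:a[0])
    for b in best[:3]: print(b[0],b[1],np.round(b[2],4))
    print(np.round(res(best[0][2],best[0][1]).reshape(-1,9)*1000,0))
E
python3 kin.py
```

```text
0.013524860043547084 [-1, 1, -1, 1, -1, 1, -1] [-1.0535 -0.0401  0.5508 -0.0191  0.4784 -0.0046 -1.0319  1.5697]
0.013524860043547086 [-1, 1, -1, 1, -1, 1, -1] [-1.0535 -0.0401  0.5508 -0.0191  0.4784 -0.0046 -1.0319  1.5697]
0.013524860043547098 [-1, 1, -1, 1, -1, 1, -1] [-1.0535 -0.0401  0.5508 -0.0191  0.4784 -0.0046 -1.0319  1.5697]
[[-59.  16.  12.   0.   0.   0.  -0.   0.   0.]
 [-40.  55.   9.   0.   0.   0.  -1.  -0.   0.]
 [-31.  48.   3.   2.   1.   0.   1.   0.   1.]
 [-25.  33. -12.   0.   0.   0.   0.  -2.   0.]
 [ -1.  42. -19.  -3.  -0.   0.   0.  -0.  -3.]
 [ 16.  61.   2.   1.  -0.   0.  -1.  -0.  -0.]
 [  2.  54.   2.   0.   0.   0.   1.  -0.   0.]
 [-21.  63.   2.  -1.  -1.   0.  -1.   1.  -1.]]
```

```bash
python3 - <<'E'
s=open('kin.py').read()
s=s.replace("h,a0,L1,a1,L2,a2,L3,o7=p","h,a0,L1,a1,L2,a2,L3,o7,b0=p").replace("[a0,0,0]","[a0,b0,0]")
s=s.replace("    import itertools\n    best=[]\n    for s in itertools.product([1,-1],repeat=4):\n        sg=[s[0],1,s[1],1,s[2],1,s[3]]\n        for o in(0,1.57,3.14,-1.57):\n            f=least_squares(res,[.35,0,.45,0,.4,0,.25,o],args=(sg,));best.append((f.cost,sg,f.x))\n",
"""    sg=[-1,1,-1,1,-1,1,-1];best=[]
    for L3 in(.2,.25,.3):
            g=lambda p:np.r_[res(p,sg),(p[6]-L3)];f=least_squares(g,[.35,0,.45,0,.4,0,.25,1.57,0]);best.append((f.cost,sg,f.x))
""")
open('kin.py','w').write(s)
E
python3 kin.py
```

```text
9.336975518216107e-05 [-1, 1, -1, 1, -1, 1, -1] [ 0.1868 -0.0032  0.5468  0.007   0.4304  0.0307  0.1999  1.5697 -0.0601]
9.946312723033179e-05 [-1, 1, -1, 1, -1, 1, -1] [ 0.2365 -0.0033  0.5459  0.0076  0.4296  0.0297  0.2499  1.5697 -0.0601]
0.00010644378078705096 [-1, 1, -1, 1, -1, 1, -1] [ 0.2863 -0.0034  0.5451  0.0081  0.4288  0.0288  0.2999  1.5697 -0.0601]
[[ 1.  3. -1.  0.  0.  0. -0.  0.  0.]
 [-3.  3.  2.  0.  0.  0. -1. -0.  0.]
 [ 1. -2.  1.  2.  1.  0.  1.  0.  1.]
 [ 5.  6. -1.  0.  0.  0.  0. -2.  0.]
 [-4. -2. -1. -3. -0.  0.  0. -0. -3.]
 [ 0.  0. -1.  1. -0.  0. -1. -0. -0.]
 [-0. -3.  1.  0.  0.  0.  1. -0.  0.]
 [-6. -1. -1. -1. -1.  0. -1.  1. -1.]]
```

```bash
cat >> kin.py <<'E'
SG=[-1,1,-1,1,-1,1,-1]
PP=np.array([.2365,-.0033,.5459,.0076,.4296,.0297,.2499,1.5697,-.0601])
def ikerr(q,p,R,par):
    t,Q=fk(q,par,SG)   # tool x = Q z ; tool y = Q y ; 
    return np.r_[t-p,.2*(Q[:,2]-R[:,0]),.2*(Q[:,1]-R[:,1])]
def ik(p,R,q0,par=PP,w=.003):
    q0=np.clip(q0,LO+.02,HI-.02)
    f=least_squares(lambda q:np.r_[ikerr(q,p,R,par),w*(q-q0)],q0,bounds=(LO,HI))
    e=ikerr(f.x,p,R,par);return f.x,np.linalg.norm(e)
def tool(d,j):
    d=np.array(d,float);j=np.array(j,float);return np.c_[d,j,np.cross(d,j)]
E
cat > feas.py <<'E'
from kin import *
import sys
q8=np.array([-.36,.26,-.06,1.94,.02,.95,.47])
B={'white':((.4514,-.2116),-130.9),'blue':((.5184,-.2734),-115.6),'red':((.596,-.3197),-114.)}
Z=np.array([0,0,1.]);G=.102
bd=np.radians(30.8);bc=np.array([.460,.315])
for L3 in(.2,.25,.3):
    par=PP.copy();par[6]=L3;par[0]=PP[0]+(L3-.2499)
    for n,(f,az) in B.items():
        a=np.radians(az);b=np.array([np.cos(a),np.sin(a),0])
        for t in(0,20,40,50,60):
            T=np.radians(t);d=-np.sin(T)*b-np.cos(T)*Z
            o=[]
            for sj in(1,-1):
                g=np.r_[f,.032]+G*b; j=sj*np.cross(b,Z)
                o.append(min(ik(g+.019*d,tool(d,j),x)[1] for x in(q8,q8*[-1,1,1,1,1,1,-1])))
            print(L3,n,t,np.round(np.array(o)*1000,1))
    for t in(0,20,40,50,60):
        T=np.radians(t)
        for al in(-90,-60,-30,0,30,60,90,120,180):
            A=np.array([np.cos(np.radians(al)),np.sin(np.radians(al)),0]);d=np.cos(T)*A-np.sin(T)*Z
            r=[]
            for k in(.12,.03,-.06):
                p=np.r_[bc+k*np.array([np.cos(bd),np.sin(bd)]),.016+G]
                r.append(min(ik(p+.019*d,tool(d,s*np.cross(Z,A)),q8)[1] for s in(1,-1)))
            if max(r)<.03:print('place',L3,t,al,np.round(np.array(r)*1000,1))
E
python3 feas.py
```

```text
0.2 white 0 [0.2 0. ]
0.2 white 20 [0.1 0.1]
0.2 white 40 [0.1 0.1]
0.2 white 50 [0.1 0.1]
0.2 white 60 [0.1 0.1]
0.2 blue 0 [0.1 0. ]
0.2 blue 20 [0.1 0.1]
0.2 blue 40 [0.1 0.1]
0.2 blue 50 [0.1 0.1]
0.2 blue 60 [0.1 0.1]
0.2 red 0 [0.1 0. ]
0.2 red 20 [0.1 0.1]
0.2 red 40 [0.1 0.1]
0.2 red 50 [0.1 0.1]
0.2 red 60 [0.1 0.1]
place 0.2 0 -90 [0.1 0.1 0.1]
place 0.2 0 -60 [0.1 0.1 0.1]
place 0.2 0 -30 [0.1 0.1 0.2]
place 0.2 0 0 [0.2 0.2 0.2]
place 0.2 0 30 [0.2 0.2 0.5]
place 0.2 0 60 [0.4 0.3 0.3]
place 0.2 0 90 [0.2 0.3 0.4]
place 0.2 0 120 [0.1 0.1 0.1]
place 0.2 20 -90 [0.1 0.1 0.1]
place 0.2 20 -60 [0.1 0.1 0.1]
place 0.2 20 -30 [0.2 0.2 0.2]
place 0.2 20 0 [0.2 0.2 0.2]
place 0.2 20 30 [0.2 0.2 0.9]
place 0.2 20 60 [0.3 0.3 0.3]
place 0.2 20 90 [0.2 0.1 0.2]
place 0.2 20 120 [0.1 0.1 0.1]
place 0.2 20 180 [26.4  0.1  0.1]
place 0.2 40 -90 [0.1 0.1 0.1]
place 0.2 40 -60 [0.1 0.1 0.1]
place 0.2 40 -30 [0.2 0.2 0.2]
place 0.2 40 0 [0.2 0.2 0.2]
place 0.2 40 30 [0.3 0.3 0.2]
place 0.2 40 60 [0.4 0.3 0.3]
place 0.2 40 90 [0.1 0.1 0.2]
place 0.2 40 120 [0.  0.1 0.1]
place 0.2 40 180 [
[... 3232 characters left out ...]
.2]
place 0.3 40 30 [0.3 0.3 0.2]
place 0.3 40 60 [0.4 0.3 0.3]
place 0.3 40 90 [0.1 0.1 0.2]
place 0.3 40 120 [0.  0.1 0.1]
place 0.3 40 180 [0.1 0.1 0.1]
place 0.3 50 -90 [0.1 0.1 0.1]
place 0.3 50 -60 [0.1 0.1 0.1]
place 0.3 50 -30 [0.1 0.2 0.2]
place 0.3 50 0 [0.2 0.3 0.3]
place 0.3 50 30 [0.4 0.3 0.3]
place 0.3 50 60 [0.5 0.4 0.3]
place 0.3 50 90 [0.1 0.1 0.1]
place 0.3 50 120 [0.  0.  0.1]
place 0.3 50 180 [0.1 0.1 0. ]
place 0.3 60 -90 [0.1 0.1 0.1]
place 0.3 60 -60 [0.1 0.1 0.1]
place 0.3 60 -30 [0.1 0.1 0.2]
place 0.3 60 0 [0.1 0.2 0.3]
place 0.3 60 30 [0.1 0.6 0.4]
place 0.3 60 60 [0.1 0.2 0.6]
place 0.3 60 90 [0.  0.1 0.1]
place 0.3 60 120 [0. 0. 0.]
place 0.3 60 180 [0.1 0.1 0. ]
```

```bash
cat > path.py <<'E'
from kin import *
from scipy.spatial.transform import Slerp
Z=np.array([0,0,1.]);bd=np.radians(30.8);bc=np.array([.460,.315])
def poses(f,az,t,sj,al,k,G=.102):
    a=np.radians(az);b=np.array([np.cos(a),np.sin(a),0]);T=np.radians(t)
    d=-np.sin(T)*b-np.cos(T)*Z;R=tool(d,sj*np.cross(b,Z));g=np.r_[f,.032]+G*b+.019*d
    A=np.array([np.cos(np.radians(al)),np.sin(np.radians(al)),0]);d2=np.cos(T)*A-np.sin(T)*Z
    # jaw: lying jaw = sj*b x up ; upright axis z, u=-A : z x (-A)
    R2=tool(d2,sj*np.cross(Z,-A));p2=np.r_[bc+k*np.array([np.cos(bd),np.sin(bd)]),.014+G]+.019*d2
    return g,R,p2,R2
def interp(wps,step=.03,ang=.1):
    out=[]
    for (p,R),(p2,R2) in zip(wps[:-1],wps[1:]):
        w=Ro.from_matrix(R.T@R2).magnitude();n=int(max(np.linalg.norm(p2-p)/step,w/ang,1))+1
        sl=Slerp([0,1],Ro.from_matrix([R,R2]))
        out+=[(p+(p2-p)*u,sl(u).as_matrix()) for u in np.linspace(0,1,n+1)[1:]]
    return out
def run(q,wps):
    q=np.array(q);mx=0;mar=9;tot=0;er=0
    for p,R in interp(wps):
        qn,e=ik(p,R,q,w=.002);tot+=abs(qn-q).sum();mx=max(mx,abs(qn-q).max());er=max(er,e);q=qn
        mar=min(mar,(q-LO).min(),(HI-q).min())
    return dict(err=round(er*1e3,1),maxstep=round(mx,2),tot=round(tot,1),margin=round(mar,2),q=np.round(q,2))
E
python3 - <<'E'
from path import *
from h import Rdown
q8=np.array([-.36,.26,-.06,1.94,.02,.95,.47]);s0=(np.array([.4604,.1326,.2362]),Rdown(51.1))
L=[]
for t in(30,45,60):
  for sj in(1,-1):
    for al in(-30,0,30,60,90):
      g,R,p2,R2=poses((.4514,-.2116),-130.9,t,sj,al,.12)
      up=np.array([0,0,.2])
      r=run(q8,[s0,(g+up*.6,R),(g,R),(g+up,R),(p2+.13*Z,R2),(p2,R2)])
      L.append((r['err']>3,r['tot'],t,sj,al,r))
L.sort(key=lambda a:a[:2])
for x in L[:10]:print(x[2:])
E
```

```text
(60, -1, 30, {'err': np.float64(0.3), 'maxstep': np.float64(0.44), 'tot': np.float64(14.7), 'margin': np.float64(0.0), 'q': array([-0.73,  0.62,  0.02,  1.87,  0.53,  0.16,  0.88])})
(60, -1, 0, {'err': np.float64(0.0), 'maxstep': np.float64(0.13), 'tot': np.float64(14.9), 'margin': np.float64(0.0), 'q': array([-1.05,  0.66,  0.35,  1.84,  0.5 ,  0.33,  0.32])})
(30, -1, -30, {'err': np.float64(0.0), 'maxstep': np.float64(0.19), 'tot': np.float64(15.0), 'margin': np.float64(0.18), 'q': array([-1.1 ,  0.82,  0.17,  1.76,  1.23,  1.  , -0.88])})
(60, -1, -30, {'err': np.float64(0.0), 'maxstep': np.float64(0.16), 'tot': np.float64(15.2), 'margin': np.float64(0.0), 'q': array([-1.  ,  0.71,  0.22,  1.7 ,  0.58,  0.72, -0.22])})
(45, -1, -30, {'err': np.float64(0.0), 'maxstep': np.float64(0.19), 'tot': np.float64(15.3), 'margin': np.float64(0.05), 'q': array([-1.09,  0.75,  0.25,  1.74,  0.93,  0.79, -0.59])})
(30, -1, 0, {'err': np.float64(0.1), 'maxstep': np.float64(0.27), 'tot': np.float64(16.9), 'margin': np.float64(0.06), 'q': array([-1.18,  0.76,  0.36,  2.02,  1.98,  0.63, -1.28])})
(45, -1, 0, {'err': np.float64(0.1), 'maxstep': np.float64(0.34), 'tot': np.float64(17.2), 'margin': np.float64(0.0), 'q': array([-1.33,  0.76,  0.67,  1.97,  1.49,  0.16, -0.81])})
(30, 1, 90, {'err': np.float64(0.0), 'maxstep': np.float64(0.28), 'tot': np.float64(18.6), 'margin': np.float64(0.0), 'q': array([ 0.21,  1.1 , -0.98,  1.71, -0.57,  0.32,  0.28])})
(30, 1, -30, {'err': np.float64(0.0), 'maxstep': np.float64(0.28), 'tot': np.float64(19.2), 'margin': np.float64(0.0), 'q': array([-0.49,  1.  , -0.77,  1.66,  1.68,  1.62,  2.25])})
(30, 1, 0, {'err': np.float64(0.1), 'maxstep': np.float64(0.28), 'tot': np.float64(19.9), 'margin': np.float64(0.0), 'q': array([-0.47,  0.86, -0.62,  1.91,  2.02,  1.19,  2.27])})
```

```bash
cat >> h.py <<'E'
def rows(s,wps,n):
    """interpolated rows through world poses wps (n rows per segment)"""
    from path import interp
    from scipy.spatial.transform import Slerp
    cur=(np.array(s['position']),Rstate(s));P=[]
    for w,k in zip(wps,n):
        sl=Slerp([0,1],Ro.from_matrix([cur[1],w[1]]))
        P+=[(cur[0]+(np.array(w[0])-cur[0])*u,sl(u).as_matrix()) for u in np.linspace(0,1,k+1)[1:]];cur=(np.array(w[0]),w[1])
    plan(s,P)
E
python3 - <<'E'
from h import *; from path import *
s=tf()
g,R,p2,R2=poses((.4514,-.2116),-130.9,30,-1,-30,.11)
print(np.linalg.norm(g-R[:,0]*.12-np.array(s['position'])),Ro.from_matrix(Rstate(s).T@R).magnitude()*57.3,g)
rows(s,[(g-R[:,0]*.12,R)],[11])
E
```

```text
24.2 p [0.4608 0.1285 0.2362] rpy [2.638 1.57  1.956] F [-0.4 -0.5  0.4] g 0.0853 q [-0.35  0.26 -0.05  1.94  0.02  0.95  0.48]
tool in frame [-75.6 133.7] psi 50.94952106043972
0.4825989984477278 95.56910932867865 [ 0.39083647 -0.28151645  0.01554552]
x 0.0265 y -0.0960 z 0.0459 | wx 0.0226 wy 0.0059 wz 0.0061
x 0.0529 y -0.1920 z 0.0918 | wx 0.0452 wy 0.0117 wz 0.0121
x 0.0794 y -0.2881 z 0.1378 | wx 0.0678 wy 0.0176 wz 0.0182
x 0.1059 y -0.3841 z 0.1837 | wx 0.0904 wy 0.0234 wz 0.0242
x 0.1324 y -0.4801 z 0.2296 | wx 0.1131 wy 0.0293 wz 0.0303
x 0.1588 y -0.5761 z 0.2755 | wx 0.1357 wy 0.0352 wz 0.0364
x 0.1853 y -0.6721 z 0.3215 | wx 0.1583 wy 0.0410 wz 0.0424
x 0.2118 y -0.7682 z 0.3674 | wx 0.1809 wy 0.0469 wz 0.0485
x 0.2383 y -0.8642 z 0.4133 | wx 0.2035 wy 0.0527 wz 0.0546
x 0.2647 y -0.9602 z 0.4592 | wx 0.2261 wy 0.0586 wz 0.0606
x 0.2912 y -1.0562 z 0.5052 | wx 0.2487 wy 0.0644 wz 0.0667
```

Emit:
servo_tool(targets=[{"x": 0.01, "y": -0.096, "z": 0.046, "wx": 0.0226, "wy": 0.0059, "wz": 0.0061}, {"x": 0.03, "y": -0.192, "z": 0.092, "wx": 0.0452, "wy": 0.0117, "wz": 0.0121}, {"x": 0.05, "y": -0.288, "z": 0.138, "wx": 0.0678, "wy": 0.0176, "wz": 0.0182}, {"x": 0.07, "y": -0.384, "z": 0.184, "wx": 0.0904, "wy": 0.0234, "wz": 0.0242}, {"x": 0.1, "y": -0.48, "z": 0.23, "wx": 0.1131, "wy": 0.0293, "wz": 0.0303}, {"x": 0.13, "y": -0.576, "z": 0.275, "wx": 0.1357, "wy": 0.0352, "wz": 0.0364}, {"x": 0.16, "y": -0.672, "z": 0.321, "wx": 0.1583, "wy": 0.041, "wz": 0.0424}, {"x": 0.19, "y": -0.768, "z": 0.367, "wx": 0.1809, "wy": 0.0469, "wz": 0.0485}, {"x": 0.22, "y": -0.864, "z": 0.413, "wx": 0.2035, "wy": 0.0527, "wz": 0.0546}, {"x": 0.25, "y": -0.96, "z": 0.459, "wx": 0.2261, "wy": 0.0586, "wz": 0.0606}, {"x": 0.28, "y": -0.999, "z": 0.49, "wx": 0.2487, "wy": 0.0644, "wz": 0.0667}, {"x": 0.28, "y": -0.999, "z": 0.5, "wx": 0.2487, "wy": 0.0644, "wz": 0.0667}], grip=0.25)

```text
clock: 25.7
position: [0.3623, -0.3102, 0.1228]
tool_rot: [-3.14, 1.048, 0.854]
force: [0.5, 1.0, 0.2]
grip_width: 0.0535
```

Run:
```python
from h import *; from path import *
s=tf()
t,Q=fk(s['qpos'],PP,SG);print('fk err mm',(t-s['position'])*1000,'tool dir',Rstate(s)[:,0])
bottles(cam='scene')
g,R,p2,R2=poses((.4514,-.2116),-130.9,30,-1,-30,.11)
rows(s,[(g-R[:,0]*.08,R),(g,R)],[1,1])
```

```text
25.7 p [ 0.3623 -0.3102  0.1228] rpy [-3.14   1.048  0.854] F [0.5 1.  0.2] g 0.0535 q [ 0.71  0.56  0.32  2.03 -0.86  0.95  0.93]
tool in frame [-258.2 -277.2] psi -41.19211041330174
fk err mm [-32.85657139 -39.98279138 -16.12584128] tool dir [ 0.32816782  0.37624245 -0.86645687]
rgb [55. 45. 38.] body rect [ 345.4 -386.5] [ 90.8 186.9] foot [nan nan] az nan len nan ztop 456.8 neckmax nan neck off nan
rgb [142. 134. 128.] body rect [ 431.4 -238.7] [76.8 67. ] foot [ 399.5 -209.6] az -41.4 len 63.2 ztop 66.3 neckmax 76.7 neck off -17.6
rgb [ 92.  102.5  79. ] body rect [ 544.8 -329.8] [ 85.4 164.2] foot [ 564.8 -299.1] az -121.6 len 79.5 ztop 67.3 neckmax 123.6 neck off 38.2
  return _methods._mean(a, axis=axis, dtype=dtype,
  ret = um.true_divide(
  ret = ret.dtype.type(ret / rcount)
Traceback (most recent call last):
  File "h.py", line 78, in bottles
    q=body[:,:2]*1000@b;hi,lo=np.percentile(q,[99,1]);perp=np.array([-b[1],b[0]])
                              ~~~~~~~~~~~~~^^^^^^^^^^
IndexError: index -1 is out of bounds for axis 0 with size 0
```

```bash
sed -i 's/PP=np.array.*/PP=np.array([.3365,-.0033,.5459,.0076,.4296,.0297,.352,1.5697,-.0601])/' kin.py
python3 - <<'E'
from h import *; from path import *
s=bot.observe();q=np.array(s['qpos']);print(np.round((fk(q,PP,SG)[0]-s['position'])*1000,1))
L=[]
for t in(30,):
    for al in(-90,-60,-45,-30,-15,0,15,30):
      g,R,p2,R2=poses((.4514,-.2116),-130.9,t,-1,al,.11)
      r=run(q,[(np.array(s['position']),Rstate(s)),(g,R),(g+.2*Z,R),(p2+.13*Z,R2),(p2,R2)])
      L.append((r['err']>3,r['tot'],t,al,r))
L.sort(key=lambda a:a[:2])
for x in L:print(*x[2:4],{k:(v.tolist() if k=='q' else float(v)) for k,v in x[4].items()})
g,R,p2,R2=poses((.4514,-.2116),-130.9,30,-1,-30,.11)
rows(s,[(g-R[:,0]*.05,R),(g,R)],[1,1])
E
```

```text
[ 0.7 -1.6 -4.6]
30 -60 {'err': 0.0, 'maxstep': 0.22, 'tot': 12.3, 'margin': 0.2, 'q': [-1.12, 1.02, 0.09, 1.37, 0.78, 1.47, -0.91]}
30 -45 {'err': 0.0, 'maxstep': 0.23, 'tot': 12.3, 'margin': 0.18, 'q': [-1.14, 0.95, 0.05, 1.58, 0.98, 1.3, -0.95]}
30 -30 {'err': 0.0, 'maxstep': 0.26, 'tot': 12.6, 'margin': 0.14, 'q': [-1.14, 0.88, 0.01, 1.78, 1.23, 1.14, -1.04]}
30 -90 {'err': 0.1, 'maxstep': 0.28, 'tot': 12.9, 'margin': 0.0, 'q': [-1.13, 1.22, 0.46, 0.97, 0.25, 1.81, -0.82]}
30 -15 {'err': 0.1, 'maxstep': 0.31, 'tot': 12.9, 'margin': 0.08, 'q': [-1.12, 0.83, -0.02, 1.97, 1.55, 1.03, -1.18]}
30 0 {'err': 0.2, 'maxstep': 0.44, 'tot': 14.1, 'margin': 0.01, 'q': [-1.07, 0.81, -0.02, 2.13, 1.94, 0.97, -1.35]}
30 15 {'err': 86.2, 'maxstep': 0.6, 'tot': 12.6, 'margin': 0.0, 'q': [-1.66, 0.88, 1.05, 2.07, -1.26, 0.16, 1.99]}
30 30 {'err': 102.5, 'maxstep': 0.67, 'tot': 14.8, 'margin': 0.0, 'q': [-1.2, 0.6, 0.6, 2.03, -1.26, 0.16, 2.52]}
x 0.1573 y 0.0057 z 0.0509 | wx -0.0001 wy 0.0001 wz -0.0001
x 0.2823 y 0.0056 z 0.0509 | wx -0.0001 wy 0.0001 wz -0.0001
```

Emit:
servo_tool(targets=[{"x": 0.08, "y": 0.0056, "z": 0.0509, "wx": 0, "wy": 0, "wz": 0}, {"x": 0.16, "y": 0.0056, "z": 0.0509, "wx": 0, "wy": 0, "wz": 0}, {"x": 0.22, "y": 0.0056, "z": 0.0509, "wx": 0, "wy": 0, "wz": 0}, {"x": 0.26, "y": 0.0056, "z": 0.0509, "wx": 0, "wy": 0, "wz": 0}, {"x": 0.282, "y": 0.0056, "z": 0.0509, "wx": 0, "wy": 0, "wz": 0}, {"x": 0.282, "y": 0.0056, "z": 0.0509, "wx": 0, "wy": 0, "wz": 0}])

```text
clock: 26.5
position: [0.391, -0.2815, 0.0158]
tool_rot: [3.14, 1.048, 0.856]
force: [-0.2, -0.1, 0.6]
grip_width: 0.053
```

Emit:
servo_tool(targets=[{"x": 0, "y": 0, "z": 0, "wx": 0, "wy": 0, "wz": 0}, {"x": 0, "y": 0, "z": 0, "wx": 0, "wy": 0, "wz": 0}, {"x": 0, "y": 0, "z": 0, "wx": 0, "wy": 0, "wz": 0}, {"x": 0, "y": 0, "z": 0, "wx": 0, "wy": 0, "wz": 0}, {"x": 0, "y": 0, "z": 0, "wx": 0, "wy": 0, "wz": 0}], grip=-1, squeeze=60)

```text
clock: 27.12
position: [0.391, -0.2821, 0.0163]
tool_rot: [3.138, 1.048, 0.853]
force: [-2.3, -1.8, 6.4]
grip_width: 0.0245
```

Run:
```python
from h import *; from path import *
s=tf();p=np.array(s['position']);R=Rstate(s)
g,_,p2,R2=poses((.4514,-.2116),-130.9,30,-1,-45,.11)
rows(s,[(p+.2*Z,R)],[1]);print('place',p2)
im,d=snap('scene','s7.png')
```

```text
27.12 p [ 0.391  -0.2821  0.0163] rpy [3.138 1.048 0.853] F [-2.3 -1.8  6.4] g 0.0245 q [ 0.73  0.74  0.18  2.08 -1.07  0.75  1.11]
tool in frame [-224.6 -255.3] psi -40.919801190903065
x -0.4332 y 0.0010 z -0.2496 | wx -0.0000 wy -0.0000 wz 0.0000
place [0.56612066 0.35968964 0.1065    ]
```

View pics/s7.png

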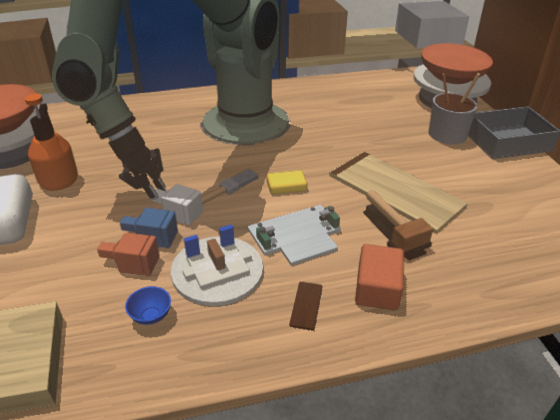

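The gripper holds the white bottle's neck at (163,192), and the plate sits flat on the batt at (218,262). Lifting.

Emit:
servo_tool(targets=[{"x": -0.05, "y": 0, "z": -0.03, "wx": 0, "wy": 0, "wz": 0}, {"x": -0.15, "y": 0, "z": -0.085, "wx": 0, "wy": 0, "wz": 0}, {"x": -0.25, "y": 0, "z": -0.145, "wx": 0, "wy": 0, "wz": 0}, {"x": -0.35, "y": 0, "z": -0.2, "wx": 0, "wy": 0, "wz": 0}, {"x": -0.433, "y": 0, "z": -0.25, "wx": 0, "wy": 0, "wz": 0}, {"x": -0.433, "y": 0, "z": -0.25, "wx": 0, "wy": 0, "wz": 0}])

```text
clock: 27.92
position: [0.3914, -0.2826, 0.2188]
tool_rot: [3.128, 1.048, 0.845]
force: [0.3, -0.9, -2.5]
grip_width: 0.0244
```

Run:
```python
from h import *; from path import *
s=tf();p=np.array(s['position']);R=Rstate(s)
g,_,p2,R2=poses((.4514,-.2116),-130.9,30,-1,-45,.11)
print(Ro.from_matrix(R.T@R2).magnitude()*57.3)
q=np.array(s['qpos']);m=np.array([.50,.02,.27]);m2=np.r_[p2[:2],.24]
h=Slerp([0,1],Ro.from_matrix([R,R2]))(.55).as_matrix()
print(run(q,[(p,R),(m,h),(m2,R2),(p2,R2)]))
rows(s,[(m,h)],[8])
```

```text
27.93 p [ 0.3914 -0.2826  0.2188] rpy [3.128 1.048 0.845] F [ 0.3 -0.9 -2.5] g 0.0244 q [ 0.58  0.39  0.37  1.98 -0.76  1.06  0.69]
tool in frame [-224.3 -255.8] psi -40.918242177747274
117.42887567083717
{'err': np.float64(0.0), 'maxstep': np.float64(0.2), 'tot': np.float64(9.5), 'margin': np.float64(0.24), 'q': array([-1.09,  0.95, -0.04,  1.57,  1.03,  1.35, -0.98])}
x 0.0327 y -0.0362 z -0.0893 | wx -0.0173 wy -0.0135 wz 0.0046
x 0.0654 y -0.0723 z -0.1786 | wx -0.0346 wy -0.0271 wz 0.0092
x 0.0981 y -0.1085 z -0.2679 | wx -0.0519 wy -0.0406 wz 0.0137
x 0.1308 y -0.1447 z -0.3572 | wx -0.0691 wy -0.0541 wz 0.0183
x 0.1635 y -0.1809 z -0.4465 | wx -0.0864 wy -0.0676 wz 0.0229
x 0.1962 y -0.2170 z -0.5357 | wx -0.1037 wy -0.0812 wz 0.0275
x 0.2289 y -0.2532 z -0.6250 | wx -0.1210 wy -0.0947 wz 0.0320
x 0.2616 y -0.2894 z -0.7143 | wx -0.1383 wy -0.1082 wz 0.0366
```

Emit:
servo_tool(targets=[{"x": 0.033, "y": -0.036, "z": -0.089, "wx": -0.0173, "wy": -0.0135, "wz": 0.0046}, {"x": 0.065, "y": -0.072, "z": -0.179, "wx": -0.0346, "wy": -0.0271, "wz": 0.0092}, {"x": 0.098, "y": -0.109, "z": -0.268, "wx": -0.0519, "wy": -0.0406, "wz": 0.0137}, {"x": 0.131, "y": -0.145, "z": -0.357, "wx": -0.0691, "wy": -0.0541, "wz": 0.0183}, {"x": 0.164, "y": -0.181, "z": -0.447, "wx": -0.0864, "wy": -0.0676, "wz": 0.0229}, {"x": 0.196, "y": -0.217, "z": -0.536, "wx": -0.1037, "wy": -0.0812, "wz": 0.0275}, {"x": 0.229, "y": -0.253, "z": -0.625, "wx": -0.121, "wy": -0.0947, "wz": 0.032}, {"x": 0.262, "y": -0.289, "z": -0.714, "wx": -0.1383, "wy": -0.1082, "wz": 0.0366}, {"x": 0.262, "y": -0.289, "z": -0.714, "wx": -0.1383, "wy": -0.1082, "wz": 0.0366}])

```text
clock: 29.05
position: [0.5002, 0.0243, 0.2685]
tool_rot: [0.762, 1.098, -0.734]
force: [-0.2, -1.4, -2.2]
grip_width: 0.0241
```

Run:
```python
from h import *; from path import *
s=tf();R=Rstate(s)
g,_,p2,R2=poses((.4514,-.2116),-130.9,30,-1,-45,.11)
rows(s,[(np.r_[p2[:2],.2],R2)],[9])
```

```text
29.05 p [0.5002 0.0243 0.2685] rpy [ 0.762  1.098 -0.734] F [-0.2 -1.4 -2.2] g 0.0241 q [-0.52  0.14  0.05  2.12  0.62  0.81 -0.81]
tool in frame [-57.4  23.8] psi 7.611288545712977
x -0.0053 y 0.0230 z -0.0939 | wx -0.0124 wy -0.0099 wz 0.0033
x -0.0106 y 0.0459 z -0.1879 | wx -0.0248 wy -0.0197 wz 0.0065
x -0.0159 y 0.0689 z -0.2818 | wx -0.0373 wy -0.0296 wz 0.0098
x -0.0212 y 0.0918 z -0.3757 | wx -0.0497 wy -0.0395 wz 0.0130
x -0.0265 y 0.1148 z -0.4697 | wx -0.0621 wy -0.0493 wz 0.0163
x -0.0317 y 0.1377 z -0.5636 | wx -0.0745 wy -0.0592 wz 0.0195
x -0.0370 y 0.1607 z -0.6576 | wx -0.0870 wy -0.0691 wz 0.0228
x -0.0423 y 0.1836 z -0.7515 | wx -0.0994 wy -0.0789 wz 0.0260
x -0.0476 y 0.2066 z -0.8454 | wx -0.1118 wy -0.0888 wz 0.0293
```

Emit:
servo_tool(targets=[{"x": -0.005, "y": 0.023, "z": -0.094, "wx": -0.0124, "wy": -0.0099, "wz": 0.0033}, {"x": -0.011, "y": 0.046, "z": -0.188, "wx": -0.0248, "wy": -0.0197, "wz": 0.0065}, {"x": -0.016, "y": 0.069, "z": -0.282, "wx": -0.0373, "wy": -0.0296, "wz": 0.0098}, {"x": -0.021, "y": 0.092, "z": -0.376, "wx": -0.0497, "wy": -0.0395, "wz": 0.013}, {"x": -0.0265, "y": 0.115, "z": -0.47, "wx": -0.0621, "wy": -0.0493, "wz": 0.0163}, {"x": -0.032, "y": 0.138, "z": -0.564, "wx": -0.0745, "wy": -0.0592, "wz": 0.0195}, {"x": -0.037, "y": 0.161, "z": -0.658, "wx": -0.087, "wy": -0.0691, "wz": 0.0228}, {"x": -0.0423, "y": 0.184, "z": -0.752, "wx": -0.0994, "wy": -0.0789, "wz": 0.026}, {"x": -0.0476, "y": 0.2066, "z": -0.845, "wx": -0.1118, "wy": -0.0888, "wz": 0.0293}, {"x": -0.0476, "y": 0.2066, "z": -0.845, "wx": -0.1118, "wy": -0.0888, "wz": 0.0293}])

```text
clock: 30.3
position: [0.5649, 0.3609, 0.1962]
tool_rot: [-0.007, 0.524, -0.786]
force: [0.6, -0.1, -1.7]
grip_width: 0.0244
```

```bash
cat >> h.py <<'E'
def standing(cam='scene',fn=None,ctr=None,r=.1,zmin=.03):
    """points of thing near board place: min z, axis tilt from body face points"""
    im,d=snap(cam,fn);W=world(cam,d);m=(np.hypot(W[...,0]-ctr[0],W[...,1]-ctr[1])<r)&(W[...,2]>zmin)
    return im,W,m
E
python3 - <<'E'
from h import *; from path import *
s=tf()
g,_,p2,R2=poses((.4514,-.2116),-130.9,30,-1,-45,.11)
rows(s,[(p2+.004*Z,R2)],[1])
im,d=snap('scene','s8.png')
E
python3 -c "
import cv2;i=cv2.imread('pics/s8.png')[60:280,260:500];cv2.imwrite('pics/s8c.png',cv2.resize(i,None,fx=2.5,fy=2.5))"
```

```text
30.3 p [0.5649 0.3609 0.1962] rpy [-0.007  0.524 -0.786] F [ 0.6 -0.1 -1.7] g 0.0244 q [-1.07  0.82 -0.06  1.58  1.02  1.42 -0.87]
tool in frame [ 72.  341.2] psi 45.18318763868773
x 0.1110 y 0.0014 z -0.1834 | wx 0.0011 wy -0.0001 wz 0.0001
```

View pics/s8c.png

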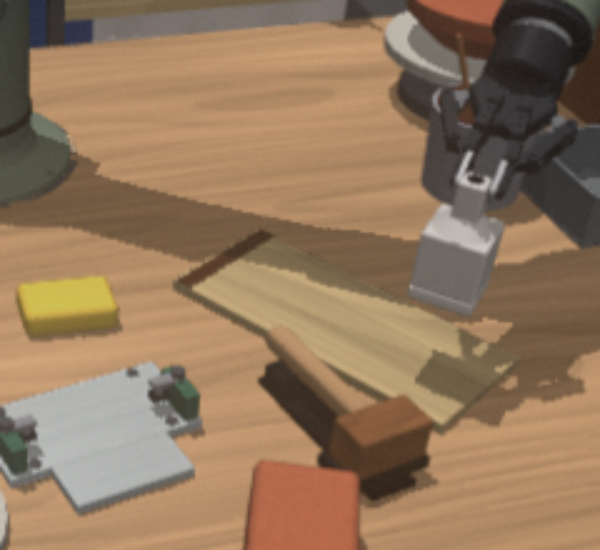

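The white bottle hangs roughly upright above the board's far end (crop (455,240)). I'll check its tilt from depth before lowering.

```bash
cat >> h.py <<'E'
def tilt(xy,z0,z1,cam='scene',r=.06):
    im,d=snap(cam);W=world(cam,d)
    m=(np.hypot(W[...,0]-xy[0],W[...,1]-xy[1])<r)&(W[...,2]>z0)&(W[...,2]<z1)
    P=W[m]
    # vertical drift of horizontal slices
    C=[];
    for a in np.linspace(z0,z1,8)[:-1]:
        q=P[(P[:,2]>=a)&(P[:,2]<a+(z1-z0)/7)]
        if len(q)>15:C.append([a,*((np.percentile(q[:,:2],2,axis=0)+np.percentile(q[:,:2],98,axis=0))/2),len(q)])
    C=np.array(C);print(np.round(C*[1000,1000,1000,1]))
    k=np.polyfit(C[:,0],C[:,1:3],1)[0];print('tilt deg x,y',np.round(np.degrees(np.arctan(k)),1))
E
python3 - <<'E'
from h import *; from path import *
s=bot.observe();g,_,p2,R2=poses((.4514,-.2116),-130.9,30,-1,-45,.11)
c=p2-.019*R2[:,0]; gz=s['position'][2]-.019*Rstate(s)[2,0]; print(c,gz)
tilt(c,gz-.095,gz-.035)
E
```

```text
[0.55448559 0.37132472 0.116     ] 0.20713067969262056
[[112. 577. 367.  95.]
 [121. 577. 364.  90.]
 [129. 578. 366.  96.]
 [138. 577. 367. 101.]
 [146. 577. 363.  93.]
 [155. 578. 365. 101.]
 [164. 577. 367. 101.]]
tilt deg x,y [ 0.2 -0.3]
```

Upright within 0.5°. Lower, release, back off along the tool axis.

Emit:
servo_tool(targets=[{"x": 0.03, "y": 0.0014, "z": -0.05, "wx": 0.0011, "wy": 0, "wz": 0}, {"x": 0.065, "y": 0.0014, "z": -0.108, "wx": 0.0011, "wy": 0, "wz": 0}, {"x": 0.095, "y": 0.0014, "z": -0.157, "wx": 0.0011, "wy": 0, "wz": 0}, {"x": 0.111, "y": 0.0014, "z": -0.183, "wx": 0.0011, "wy": 0, "wz": 0}, {"x": 0.115, "y": 0.0014, "z": -0.189, "wx": 0.0011, "wy": 0, "wz": 0}, {"x": 0.115, "y": 0.0014, "z": -0.189, "wx": 0.0011, "wy": 0, "wz": 0}])

```text
clock: 31.15
position: [0.5679, 0.3571, 0.1108]
tool_rot: [0.005, 0.524, -0.788]
force: [0.0, 0.2, -1.1]
grip_width: 0.0243
```

Run:
```python
from h import *
s=tf();im,d=snap('scene');W=world('scene',d)
m=(np.hypot(W[...,0]-.5545,W[...,1]-.3713)<.05)&(W[...,2]>.016)&(W[...,2]<.1)
hsv=cv2.cvtColor(im,cv2.COLOR_RGB2HSV);w=m&(hsv[...,1]<50);print('lowest white',np.percentile(W[w][:,2],[0.5,2,50]))
```

```text
31.15 p [0.5679 0.3571 0.1108] rpy [ 0.005  0.524 -0.788] F [ 0.   0.2 -1.1] g 0.0243 q [-1.07  0.94 -0.06  1.59  1.05  1.35 -0.99]
tool in frame [ 74.2 336.9] psi 44.72711975040676
lowest white [0.01899225 0.02125491 0.06887688]
```

Emit:
servo_tool(targets=[{"x": 0.002, "y": 0, "z": -0.0033, "wx": 0, "wy": 0, "wz": 0}, {"x": 0.004, "y": 0, "z": -0.0065, "wx": 0, "wy": 0, "wz": 0}, {"x": 0.005, "y": 0, "z": -0.008, "wx": 0, "wy": 0, "wz": 0}, {"x": 0.005, "y": 0, "z": -0.008, "wx": 0, "wy": 0, "wz": 0}])

```text
clock: 31.7
position: [0.5684, 0.3575, 0.1094]
tool_rot: [0.007, 0.522, -0.787]
force: [-8.1, -0.1, 16.2]
grip_width: 0.0243
```

Emit:
servo_tool(targets=[{"x": 0, "y": 0, "z": 0, "wx": 0, "wy": 0, "wz": 0}, {"x": 0, "y": 0, "z": 0, "wx": 0, "wy": 0, "wz": 0}, {"x": 0, "y": 0, "z": 0, "wx": 0, "wy": 0, "wz": 0}, {"x": -0.05, "y": 0, "z": 0, "wx": 0, "wy": 0, "wz": 0}, {"x": -0.13, "y": 0, "z": 0, "wx": 0, "wy": 0, "wz": 0}, {"x": -0.2, "y": 0, "z": 0.05, "wx": 0, "wy": 0, "wz": 0}, {"x": -0.25, "y": 0, "z": 0.15, "wx": 0, "wy": 0, "wz": 0}, {"x": -0.27, "y": 0, "z": 0.28, "wx": 0, "wy": 0, "wz": 0}], grip=0.25)

```text
clock: 32.7
position: [0.5395, 0.3857, 0.2615]
tool_rot: [0.006, 0.523, -0.784]
force: [0.7, -0.3, 0.8]
grip_width: 0.0536
```

Run:
```python
from h import *
s=tf();tilt((.5545,.3713),.03,.08);bottles('t9.png')
```

```text
32.7 p [0.5395 0.3857 0.2615] rpy [ 0.006  0.523 -0.784] F [ 0.7 -0.3  0.8] g 0.0536 q [-1.11  0.75 -0.08  1.53  0.98  1.52 -0.81]
tool in frame [ 51.9 370.5] psi 44.89731191328024
[[ 30. 581. 360.  57.]
 [ 37. 581. 362.  65.]
 [ 44. 580. 363.  73.]
 [ 51. 582. 366.  77.]
 [ 59. 580. 361.  67.]
 [ 66. 578. 364.  76.]
 [ 73. 579. 364.  73.]]
tilt deg x,y [-2.9  3.7]
rgb [149.  85.  60.] body rect [ 581.  -354.6] [83.5 62.5] foot [ 595.8 -319.8] az -113.4 len 77.9 ztop 65.7 neckmax 122.2 neck off -3.3
rgb [ 71.  87. 113.] body rect [ 501.8 -308.3] [83.4 65.6] foot [ 518.1 -273.2] az -115.5 len 77.7 ztop 65.6 neckmax 122.8 neck off -1.8
```

```bash
cat > leg.py <<'E'
from h import *; from path import *
def back(f,az,al,k,mid=(.47,.02,.25)):
    s=tf();p=np.array(s['position']);R=Rstate(s);g,Rg,p2,R2=poses(f,az,30,-1,al,k)
    h=Slerp([0,1],Ro.from_matrix([R,Rg]))(.5).as_matrix();m=np.array(mid);hv=g-Rg[:,0]*.10
    print(Ro.from_matrix(R.T@Rg).magnitude()*57.3,run(s['qpos'],[(p,R),(m,h),(hv,Rg),(g,Rg),(g+.2*Z,Rg),(m,h),(p2+.1*Z,R2),(p2,R2)]))
    rows(s,[(m,h)],[8]); return m,h,hv,Rg,g
E
python3 - <<'E'
from leg import *
back((.5182,-.2733),-115.5,-45,.01)
E
```

```text
32.8 p [0.5424 0.3838 0.2662] rpy [ 0.016  0.522 -0.784] F [-0.5  0.5 -0.1] g 0.0534 q [-1.11  0.74 -0.07  1.53  0.98  1.52 -0.81]
tool in frame [ 54.4 368. ] psi 44.608661316012835
108.92643697959775 {'err': np.float64(0.0), 'maxstep': np.float64(0.18), 'tot': np.float64(21.0), 'margin': np.float64(0.24), 'q': array([-1.05,  0.89, -0.22,  1.78,  1.08,  1.41, -1.2 ])}
x 0.0582 y -0.0960 z 0.0292 | wx 0.0129 wy 0.0134 wz -0.0036
x 0.1165 y -0.1920 z 0.0584 | wx 0.0257 wy 0.0268 wz -0.0072
x 0.1747 y -0.2880 z 0.0876 | wx 0.0386 wy 0.0402 wz -0.0108
x 0.2329 y -0.3840 z 0.1168 | wx 0.0514 wy 0.0536 wz -0.0143
x 0.2912 y -0.4800 z 0.1460 | wx 0.0643 wy 0.0670 wz -0.0179
x 0.3494 y -0.5760 z 0.1752 | wx 0.0771 wy 0.0804 wz -0.0215
x 0.4076 y -0.6720 z 0.2045 | wx 0.0900 wy 0.0938 wz -0.0251
x 0.4659 y -0.7680 z 0.2337 | wx 0.1029 wy 0.1072 wz -0.0287
```

Emit:
servo_tool(targets=[{"x": 0.058, "y": -0.096, "z": 0.029, "wx": 0.0129, "wy": 0.0134, "wz": -0.0036}, {"x": 0.1165, "y": -0.192, "z": 0.058, "wx": 0.0257, "wy": 0.0268, "wz": -0.0072}, {"x": 0.175, "y": -0.288, "z": 0.088, "wx": 0.0386, "wy": 0.0402, "wz": -0.0108}, {"x": 0.233, "y": -0.384, "z": 0.117, "wx": 0.0514, "wy": 0.0536, "wz": -0.0143}, {"x": 0.291, "y": -0.48, "z": 0.146, "wx": 0.0643, "wy": 0.067, "wz": -0.0179}, {"x": 0.349, "y": -0.576, "z": 0.175, "wx": 0.0771, "wy": 0.0804, "wz": -0.0215}, {"x": 0.408, "y": -0.672, "z": 0.2045, "wx": 0.09, "wy": 0.0938, "wz": -0.0251}, {"x": 0.466, "y": -0.768, "z": 0.234, "wx": 0.1029, "wy": 0.1072, "wz": -0.0287}, {"x": 0.466, "y": -0.768, "z": 0.234, "wx": 0.1029, "wy": 0.1072, "wz": -0.0287}])

```text
clock: 33.92
position: [0.4694, 0.0163, 0.2511]
tool_rot: [0.824, 1.201, -0.626]
force: [0.3, 1.6, 0.6]
grip_width: 0.0534
```

Run:
```python
from leg import *
s=tf();g,Rg,p2,R2=poses((.5182,-.2733),-115.5,30,-1,-45,.01)
rows(s,[(g-Rg[:,0]*.1,Rg)],[9])
```

```text
33.92 p [0.4694 0.0163 0.2511] rpy [ 0.824  1.201 -0.626] F [0.3 1.6 0.6] g 0.0534 q [-0.43  0.09  0.03  2.17  0.47  0.73 -0.61]
tool in frame [-89.2  22. ] psi 8.912120315020434
x 0.0622 y -0.0317 z 0.1017 | wx 0.0113 wy 0.0119 wz -0.0032
x 0.1244 y -0.0633 z 0.2035 | wx 0.0226 wy 0.0238 wz -0.0065
x 0.1866 y -0.0950 z 0.3052 | wx 0.0339 wy 0.0357 wz -0.0097
x 0.2488 y -0.1266 z 0.4070 | wx 0.0452 wy 0.0476 wz -0.0129
x 0.3110 y -0.1583 z 0.5087 | wx 0.0565 wy 0.0595 wz -0.0161
x 0.3731 y -0.1900 z 0.6105 | wx 0.0677 wy 0.0713 wz -0.0194
x 0.4353 y -0.2216 z 0.7122 | wx 0.0790 wy 0.0832 wz -0.0226
x 0.4975 y -0.2533 z 0.8139 | wx 0.0903 wy 0.0951 wz -0.0258
x 0.5597 y -0.2849 z 0.9157 | wx 0.1016 wy 0.1070 wz -0.0290
```

Emit:
servo_tool(targets=[{"x": 0.05, "y": -0.032, "z": 0.102, "wx": 0.0113, "wy": 0.0119, "wz": -0.0032}, {"x": 0.11, "y": -0.063, "z": 0.2035, "wx": 0.0226, "wy": 0.0238, "wz": -0.0065}, {"x": 0.17, "y": -0.095, "z": 0.305, "wx": 0.0339, "wy": 0.0357, "wz": -0.0097}, {"x": 0.23, "y": -0.127, "z": 0.407, "wx": 0.0452, "wy": 0.0476, "wz": -0.0129}, {"x": 0.29, "y": -0.158, "z": 0.509, "wx": 0.0565, "wy": 0.0595, "wz": -0.0161}, {"x": 0.35, "y": -0.19, "z": 0.61, "wx": 0.0677, "wy": 0.0713, "wz": -0.0194}, {"x": 0.42, "y": -0.222, "z": 0.712, "wx": 0.079, "wy": 0.0832, "wz": -0.0226}, {"x": 0.49, "y": -0.253, "z": 0.814, "wx": 0.0903, "wy": 0.0951, "wz": -0.0258}, {"x": 0.56, "y": -0.285, "z": 0.916, "wx": 0.1016, "wy": 0.107, "wz": -0.029}, {"x": 0.56, "y": -0.285, "z": 0.916, "wx": 0.1016, "wy": 0.107, "wz": -0.029}])

```text
clock: 35.17
position: [0.4554, -0.4038, 0.0977]
tool_rot: [-3.129, 1.045, 1.134]
force: [-0.9, 0.3, 0.1]
grip_width: 0.0533
```

Run:
```python
from leg import *
s=tf();g,Rg,p2,R2=poses((.5182,-.2733),-115.5,30,-1,-45,.01)
rows(s,[(g,Rg)],[1])
# check bottle still where measured, from scene
im,d=snap('scene');W=world('scene',d);hsv=cv2.cvtColor(im,cv2.COLOR_RGB2HSV)
r=bot.trace('scene','bottle3')
for x in r: 
    P=W[x['mask']];P=P[P[:,2]>.056];print(round(x['confidence'],2),x['pixel'],rect(P) if len(P)>5 else '')
```

```text
35.17 p [ 0.4554 -0.4038  0.0977] rpy [-3.129  1.045  1.134] F [-0.9  0.3  0.1] g 0.0533 q [ 0.79  0.8   0.16  1.56 -0.64  1.15  0.84]
tool in frame [-185.2 -387.2] psi -25.66188002091291
x 0.2432 y 0.0021 z -0.0101 | wx -0.0009 wy -0.0003 wz 0.0007
0.77 [155.3, 225.2] (array([ 518.1, -311.3]), array([81.3, 99. ]), 65.2)
0.73 [135.1, 252.2] (array([ 583.3, -355.3]), array([83.5, 66.3]), 65.8)
0.66 [437.4, 191.4] (array([561.2, 366.1]), array([65. , 66.7]), 44.4)
```

Emit:
servo_tool(targets=[{"x": 0.08, "y": 0.002, "z": -0.01, "wx": -0.0009, "wy": 0, "wz": 0.0007}, {"x": 0.15, "y": 0.002, "z": -0.01, "wx": -0.0009, "wy": 0, "wz": 0.0007}, {"x": 0.21, "y": 0.002, "z": -0.01, "wx": -0.0009, "wy": 0, "wz": 0.0007}, {"x": 0.243, "y": 0.002, "z": -0.01, "wx": -0.0009, "wy": 0, "wz": 0.0007}, {"x": 0.243, "y": 0.002, "z": -0.01, "wx": -0.0009, "wy": 0, "wz": 0.0007}])

```text
clock: 35.9
position: [0.4815, -0.3526, 0.0197]
tool_rot: [3.13, 1.045, 1.123]
force: [-0.4, -0.7, -1.2]
grip_width: 0.0538
```

Emit:
servo_tool(targets=[{"x": 0, "y": 0, "z": 0, "wx": 0, "wy": 0, "wz": 0}, {"x": 0, "y": 0, "z": 0, "wx": 0, "wy": 0, "wz": 0}, {"x": 0, "y": 0, "z": 0, "wx": 0, "wy": 0, "wz": 0}, {"x": 0, "y": 0, "z": 0, "wx": 0, "wy": 0, "wz": 0}, {"x": 0, "y": 0, "z": 0, "wx": 0, "wy": 0, "wz": 0}], grip=-1, squeeze=60)

```text
clock: 36.52
position: [0.4817, -0.3534, 0.0204]
tool_rot: [3.128, 1.046, 1.12]
force: [-1.6, -1.4, 7.1]
grip_width: 0.0239
```

Emit:
servo_tool(targets=[{"x": -0.05, "y": 0, "z": -0.03, "wx": 0, "wy": 0, "wz": 0}, {"x": -0.15, "y": 0, "z": -0.085, "wx": 0, "wy": 0, "wz": 0}, {"x": -0.25, "y": 0, "z": -0.145, "wx": 0, "wy": 0, "wz": 0}, {"x": -0.35, "y": 0, "z": -0.2, "wx": 0, "wy": 0, "wz": 0}, {"x": -0.433, "y": 0, "z": -0.25, "wx": 0, "wy": 0, "wz": 0}, {"x": -0.433, "y": 0, "z": -0.25, "wx": 0, "wy": 0, "wz": 0}])

```text
clock: 37.28
position: [0.4808, -0.3541, 0.2247]
tool_rot: [3.117, 1.048, 1.11]
force: [-1.2, 0.4, -1.5]
grip_width: 0.0237
```

Run:
```python
from leg import *
s=tf();p=np.array(s['position']);R=Rstate(s);g,Rg,p2,R2=poses((.5182,-.2733),-115.5,30,-1,-45,.01)
h=Slerp([0,1],Ro.from_matrix([R,R2]))(.55).as_matrix();m=np.array([.47,0,.27])
print(run(s['qpos'],[(p,R),(m,h),(np.r_[p2[:2],.2],R2),(p2,R2)]))
rows(s,[(m,h)],[8])
```

```text
37.27 p [ 0.4808 -0.3541  0.2247] rpy [3.117 1.048 1.11 ] F [-1.2  0.4 -1.5] g 0.0237 q [ 0.7   0.6   0.18  1.56 -0.61  1.27  0.69]
tool in frame [-150.6 -343.4] psi -25.167388095726064
{'err': np.float64(0.0), 'maxstep': np.float64(0.2), 'tot': np.float64(9.7), 'margin': np.float64(0.28), 'q': array([-1.07,  0.89, -0.2 ,  1.79,  1.07,  1.4 , -1.19])}
x 0.0365 y -0.0499 z -0.0929 | wx -0.0142 wy -0.0147 wz 0.0037
x 0.0730 y -0.0999 z -0.1858 | wx -0.0284 wy -0.0294 wz 0.0074
x 0.1095 y -0.1498 z -0.2787 | wx -0.0427 wy -0.0442 wz 0.0110
x 0.1461 y -0.1998 z -0.3715 | wx -0.0569 wy -0.0589 wz 0.0147
x 0.1826 y -0.2497 z -0.4644 | wx -0.0711 wy -0.0736 wz 0.0184
x 0.2191 y -0.2997 z -0.5573 | wx -0.0853 wy -0.0883 wz 0.0221
x 0.2556 y -0.3496 z -0.6502 | wx -0.0996 wy -0.1031 wz 0.0258
x 0.2921 y -0.3996 z -0.7431 | wx -0.1138 wy -0.1178 wz 0.0295
```

Emit:
servo_tool(targets=[{"x": 0.0365, "y": -0.05, "z": -0.093, "wx": -0.0142, "wy": -0.0147, "wz": 0.0037}, {"x": 0.073, "y": -0.1, "z": -0.186, "wx": -0.0284, "wy": -0.0294, "wz": 0.0074}, {"x": 0.11, "y": -0.15, "z": -0.279, "wx": -0.0427, "wy": -0.0442, "wz": 0.011}, {"x": 0.146, "y": -0.2, "z": -0.3715, "wx": -0.0569, "wy": -0.0589, "wz": 0.0147}, {"x": 0.183, "y": -0.25, "z": -0.464, "wx": -0.0711, "wy": -0.0736, "wz": 0.0184}, {"x": 0.219, "y": -0.3, "z": -0.557, "wx": -0.0853, "wy": -0.0883, "wz": 0.0221}, {"x": 0.256, "y": -0.35, "z": -0.65, "wx": -0.0996, "wy": -0.1031, "wz": 0.0258}, {"x": 0.292, "y": -0.4, "z": -0.743, "wx": -0.1138, "wy": -0.1178, "wz": 0.0295}, {"x": 0.292, "y": -0.4, "z": -0.743, "wx": -0.1138, "wy": -0.1178, "wz": 0.0295}])

```text
clock: 38.4
position: [0.4696, 0.0045, 0.2704]
tool_rot: [0.665, 1.134, -0.699]
force: [-0.4, -1.3, -1.7]
grip_width: 0.0233
```

Run:
```python
from leg import *
s=tf();g,Rg,p2,R2=poses((.5182,-.2733),-115.5,30,-1,-45,.01)
rows(s,[(np.r_[p2[:2],.2],R2),(np.r_[p2[:2],.115],R2)],[9,2])
```

```text
38.4 p [0.4696 0.0045 0.2704] rpy [ 0.665  1.134 -0.699] F [-0.4 -1.3 -1.7] g 0.0233 q [-0.4   0.07 -0.04  2.17  0.57  0.79 -0.61]
tool in frame [-91.3  10.4] psi 14.560038665555911
x -0.0043 y 0.0181 z -0.0847 | wx -0.0102 wy -0.0107 wz 0.0026
x -0.0086 y 0.0363 z -0.1694 | wx -0.0205 wy -0.0214 wz 0.0051
x -0.0129 y 0.0544 z -0.2541 | wx -0.0307 wy -0.0321 wz 0.0077
x -0.0172 y 0.0726 z -0.3388 | wx -0.0410 wy -0.0428 wz 0.0103
x -0.0215 y 0.0907 z -0.4236 | wx -0.0512 wy -0.0535 wz 0.0128
x -0.0258 y 0.1089 z -0.5083 | wx -0.0614 wy -0.0642 wz 0.0154
x -0.0301 y 0.1270 z -0.5930 | wx -0.0717 wy -0.0749 wz 0.0180
x -0.0344 y 0.1452 z -0.6777 | wx -0.0819 wy -0.0856 wz 0.0205
x -0.0387 y 0.1633 z -0.7624 | wx -0.0922 wy -0.0962 wz 0.0231
x 0.0576 y 0.1356 z -0.7978 | wx -0.0922 wy -0.0962 wz 0.0231
x 0.1539 y 0.1079 z -0.8331 | wx -0.0922 wy -0.0962 wz 0.0231
```

Emit:
servo_tool(targets=[{"x": -0.004, "y": 0.018, "z": -0.085, "wx": -0.0102, "wy": -0.0107, "wz": 0.0026}, {"x": -0.009, "y": 0.036, "z": -0.169, "wx": -0.0205, "wy": -0.0214, "wz": 0.0051}, {"x": -0.013, "y": 0.054, "z": -0.254, "wx": -0.0307, "wy": -0.0321, "wz": 0.0077}, {"x": -0.017, "y": 0.073, "z": -0.339, "wx": -0.041, "wy": -0.0428, "wz": 0.0103}, {"x": -0.0215, "y": 0.091, "z": -0.424, "wx": -0.0512, "wy": -0.0535, "wz": 0.0128}, {"x": -0.026, "y": 0.109, "z": -0.508, "wx": -0.0614, "wy": -0.0642, "wz": 0.0154}, {"x": -0.03, "y": 0.127, "z": -0.593, "wx": -0.0717, "wy": -0.0749, "wz": 0.018}, {"x": -0.034, "y": 0.145, "z": -0.678, "wx": -0.0819, "wy": -0.0856, "wz": 0.0205}, {"x": -0.039, "y": 0.163, "z": -0.762, "wx": -0.0922, "wy": -0.0962, "wz": 0.0231}, {"x": 0.0576, "y": 0.136, "z": -0.798, "wx": -0.0922, "wy": -0.0962, "wz": 0.0231}, {"x": 0.154, "y": 0.108, "z": -0.833, "wx": -0.0922, "wy": -0.0962, "wz": 0.0231}, {"x": 0.154, "y": 0.108, "z": -0.833, "wx": -0.0922, "wy": -0.0962, "wz": 0.0231}])

```text
clock: 39.9
position: [0.48, 0.3069, 0.1133]
tool_rot: [-0.005, 0.522, -0.789]
force: [-0.6, -0.1, -0.6]
grip_width: 0.0236
```

```bash
cat >> leg.py <<'E'
def low(k):
    c=bc+k*np.array([np.cos(bd),np.sin(bd)])
    im,d=snap('scene');W=world('scene',d);m=(np.hypot(W[...,0]-c[0],W[...,1]-c[1])<.055)&(W[...,2]>.0185)&(W[...,2]<.1)
    r=[x for x in bot.trace('scene','bottle1') if (x['mask']&m).sum()>100]
    for x in r: print('conf',round(x['confidence'],2),'low',np.percentile(W[x['mask']&m][:,2],[.5,2]),x['pixel'])
    tilt(c,.04,.075,r=.055)
E
python3 - <<'E'
from leg import *
s=tf();low(.01)
E
```

```text
39.9 p [0.48   0.3069 0.1133] rpy [-0.005  0.522 -0.789] F [-0.6 -0.1 -0.6] g 0.0236 q [-1.06  0.86 -0.21  1.83  1.07  1.4  -1.2 ]
tool in frame [-21.9 304.9] psi 44.96138056311263
conf 0.84 low [0.02603614 0.02713977] [402.4, 170.9]
[[ 40. 496. 308.  34.]
 [ 45. 496. 312.  38.]
 [ 50. 493. 312.  53.]
 [ 55. 496. 313.  52.]
 [ 60. 494. 311.  49.]
 [ 65. 495. 308.  46.]
 [ 70. 495. 314.  50.]]
tilt deg x,y [-1.5  4. ]
```

Emit:
servo_tool(targets=[{"x": 0.005, "y": 0, "z": -0.009, "wx": 0, "wy": 0, "wz": 0}, {"x": 0.0085, "y": 0, "z": -0.015, "wx": 0, "wy": 0, "wz": 0}, {"x": 0.0098, "y": 0, "z": -0.017, "wx": 0, "wy": 0, "wz": 0}, {"x": 0.0106, "y": 0, "z": -0.0184, "wx": 0, "wy": 0, "wz": 0}, {"x": 0.0106, "y": 0, "z": -0.0184, "wx": 0, "wy": 0, "wz": 0}])

```text
clock: 40.67
position: [0.4808, 0.3085, 0.1082]
tool_rot: [0.002, 0.524, -0.785]
force: [0.8, -0.3, -1.2]
grip_width: 0.0237
```

Run:
```python
from leg import *
s=tf();low(.01)
```

```text
40.67 p [0.4808 0.3085 0.1082] rpy [ 0.002  0.524 -0.785] F [ 0.8 -0.3 -1.2] g 0.0237 q [-1.06  0.87 -0.21  1.82  1.07  1.39 -1.21]
tool in frame [-20.8 306.3] psi 44.97139676106709
conf 0.62 low [0.02019429 0.02234369] [403.4, 173.8]
[[ 40. 495. 313.  40.]
 [ 45. 496. 312.  55.]
 [ 50. 496. 313.  50.]
 [ 55. 496. 310.  43.]
 [ 60. 496. 312.  49.]
 [ 65. 494. 313.  52.]
 [ 70. 496. 314.  43.]]
tilt deg x,y [0.1 1.8]
```

Emit:
servo_tool(targets=[{"x": 0.0025, "y": 0, "z": -0.0043, "wx": 0, "wy": 0, "wz": 0}, {"x": 0.0037, "y": 0, "z": -0.0065, "wx": 0, "wy": 0, "wz": 0}, {"x": 0.005, "y": 0, "z": -0.0087, "wx": 0, "wy": 0, "wz": 0}, {"x": 0.005, "y": 0, "z": -0.0087, "wx": 0, "wy": 0, "wz": 0}])

```text
clock: 41.32
position: [0.4809, 0.3083, 0.1052]
tool_rot: [0.002, 0.522, -0.785]
force: [-4.5, 0.3, 11.7]
grip_width: 0.0236
```

Contact. Release and retreat.

Emit:
servo_tool(targets=[{"x": 0, "y": 0, "z": 0, "wx": 0, "wy": 0, "wz": 0}, {"x": 0, "y": 0, "z": 0, "wx": 0, "wy": 0, "wz": 0}, {"x": 0, "y": 0, "z": 0, "wx": 0, "wy": 0, "wz": 0}, {"x": -0.05, "y": 0, "z": 0, "wx": 0, "wy": 0, "wz": 0}, {"x": -0.13, "y": 0, "z": 0, "wx": 0, "wy": 0, "wz": 0}, {"x": -0.2, "y": 0, "z": 0.05, "wx": 0, "wy": 0, "wz": 0}, {"x": -0.25, "y": 0, "z": 0.15, "wx": 0, "wy": 0, "wz": 0}, {"x": -0.27, "y": 0, "z": 0.28, "wx": 0, "wy": 0, "wz": 0}], grip=0.25)

```text
clock: 42.32
position: [0.4525, 0.3365, 0.2575]
tool_rot: [0.001, 0.523, -0.783]
force: [0.6, 1.1, -0.7]
grip_width: 0.0532
```

Run:
```python
from leg import *
o=bottles();f,b=o[0][1]/1000,o[0][2];az=np.degrees(np.arctan2(b[1],b[0]))
back(f,az,-45,-.09)
low(.01)
```

```text
rgb [150.  85.  60.] body rect [ 581.4 -354.6] [81.9 63.4] foot [ 595.8 -319.8] az -113.2 len 77.6 ztop 65.8 neckmax 121.8 neck off -3.5
42.38 p [0.4554 0.3347 0.2639] rpy [ 0.009  0.522 -0.783] F [5.  1.7 9.6] g 0.0536 q [-1.09  0.64 -0.24  1.76  0.97  1.58 -0.99]
tool in frame [-40.6 337. ] psi 44.88527724223846
108.10628440279044 {'err': np.float64(0.0), 'maxstep': np.float64(0.16), 'tot': np.float64(20.8), 'margin': np.float64(0.28), 'q': array([-1.07,  0.87, -0.35,  1.98,  1.05,  1.44, -1.41])}
x 0.0651 y -0.0662 z 0.0331 | wx 0.0125 wy 0.0136 wz -0.0034
x 0.1302 y -0.1324 z 0.0661 | wx 0.0250 wy 0.0271 wz -0.0069
x 0.1953 y -0.1986 z 0.0992 | wx 0.0375 wy 0.0407 wz -0.0103
x 0.2604 y -0.2648 z 0.1322 | wx 0.0501 wy 0.0542 wz -0.0138
x 0.3255 y -0.3310 z 0.1653 | wx 0.0626 wy 0.0678 wz -0.0172
x 0.3906 y -0.3971 z 0.1984 | wx 0.0751 wy 0.0813 wz -0.0206
x 0.4557 y -0.4633 z 0.2314 | wx 0.0876 wy 0.0949 wz -0.0241
x 0.5208 y -0.5295 z 0.2645 | wx 0.1001 wy 0.1084 wz -0.0275
[[ 40. 496. 314.  49.]
 [ 45. 495. 310.  46.]
 [ 50. 495. 311.  53.]
 [ 55. 495. 314.  50.]
 [ 60. 497. 315.  42.]
 [ 65. 495. 308.  49.]
 [ 70. 495. 313.  50.]]
tilt deg x,y [-0.  -0.4]
```

Emit:
servo_tool(targets=[{"x": 0.065, "y": -0.066, "z": 0.033, "wx": 0.0125, "wy": 0.0136, "wz": -0.0034}, {"x": 0.13, "y": -0.132, "z": 0.066, "wx": 0.025, "wy": 0.0271, "wz": -0.0069}, {"x": 0.195, "y": -0.199, "z": 0.099, "wx": 0.0375, "wy": 0.0407, "wz": -0.0103}, {"x": 0.26, "y": -0.265, "z": 0.132, "wx": 0.0501, "wy": 0.0542, "wz": -0.0138}, {"x": 0.3255, "y": -0.331, "z": 0.165, "wx": 0.0626, "wy": 0.0678, "wz": -0.0172}, {"x": 0.39, "y": -0.397, "z": 0.198, "wx": 0.0751, "wy": 0.0813, "wz": -0.0206}, {"x": 0.456, "y": -0.463, "z": 0.231, "wx": 0.0876, "wy": 0.0949, "wz": -0.0241}, {"x": 0.521, "y": -0.5295, "z": 0.2645, "wx": 0.1001, "wy": 0.1084, "wz": -0.0275}, {"x": 0.521, "y": -0.5295, "z": 0.2645, "wx": 0.1001, "wy": 0.1084, "wz": -0.0275}])

```text
clock: 43.65
position: [0.4683, 0.0174, 0.244]
tool_rot: [0.784, 1.209, -0.638]
force: [0.0, 1.1, 0.6]
grip_width: 0.0535
```

Run:
```python
from leg import *
s=tf();g,Rg,p2,R2=poses((.5958,-.3198),-113.2,30,-1,-45,-.09)
hv=g-Rg[:,0]*.1;hv2=hv*.8+.2*np.array(s['position']);hv2[2]=.16
rows(s,[(hv,Rg)],[9])
```

```text
43.65 p [0.4683 0.0174 0.244 ] rpy [ 0.784  1.209 -0.638] F [0.  1.1 0.6] g 0.0535 q [-0.32  0.11 -0.08  2.17  0.49  0.73 -0.6 ]
tool in frame [-90.1  23.3] psi 10.425223522103865
x 0.0699 y -0.0137 z 0.1174 | wx 0.0110 wy 0.0121 wz -0.0030
x 0.1398 y -0.0275 z 0.2348 | wx 0.0220 wy 0.0242 wz -0.0060
x 0.2097 y -0.0412 z 0.3522 | wx 0.0331 wy 0.0363 wz -0.0090
x 0.2796 y -0.0550 z 0.4696 | wx 0.0441 wy 0.0484 wz -0.0120
x 0.3495 y -0.0687 z 0.5871 | wx 0.0551 wy 0.0605 wz -0.0150
x 0.4194 y -0.0824 z 0.7045 | wx 0.0661 wy 0.0726 wz -0.0181
x 0.4893 y -0.0962 z 0.8219 | wx 0.0771 wy 0.0847 wz -0.0211
x 0.5592 y -0.1099 z 0.9393 | wx 0.0882 wy 0.0968 wz -0.0241
x 0.6290 y -0.1237 z 1.0567 | wx 0.0992 wy 0.1089 wz -0.0271
```

Emit:
servo_tool(targets=[{"x": 0.06, "y": -0.014, "z": 0.117, "wx": 0.011, "wy": 0.0121, "wz": -0.003}, {"x": 0.12, "y": -0.0275, "z": 0.235, "wx": 0.022, "wy": 0.0242, "wz": -0.006}, {"x": 0.18, "y": -0.041, "z": 0.352, "wx": 0.0331, "wy": 0.0363, "wz": -0.009}, {"x": 0.25, "y": -0.055, "z": 0.47, "wx": 0.0441, "wy": 0.0484, "wz": -0.012}, {"x": 0.32, "y": -0.069, "z": 0.587, "wx": 0.0551, "wy": 0.0605, "wz": -0.015}, {"x": 0.39, "y": -0.082, "z": 0.7045, "wx": 0.0661, "wy": 0.0726, "wz": -0.0181}, {"x": 0.46, "y": -0.096, "z": 0.822, "wx": 0.0771, "wy": 0.0847, "wz": -0.0211}, {"x": 0.53, "y": -0.11, "z": 0.939, "wx": 0.0882, "wy": 0.0968, "wz": -0.0241}, {"x": 0.6, "y": -0.124, "z": 1.0, "wx": 0.0992, "wy": 0.1089, "wz": -0.0271}, {"x": 0.6, "y": -0.124, "z": 1.0, "wx": 0.0992, "wy": 0.1089, "wz": -0.0271}])

```text
clock: 44.9
position: [0.5323, -0.4266, 0.1015]
tool_rot: [-3.125, 1.043, 1.178]
force: [0.1, 0.4, 0.2]
grip_width: 0.053
```

Run:
```python
from leg import *
s=tf();g,Rg,p2,R2=poses((.5958,-.3198),-113.2,30,-1,-45,-.09);g[2]-=.002
rows(s,[(g-Rg[:,0]*.08,Rg),(g,Rg)],[1,1]);print(g)
im,d=snap('scene');W=world('scene',d)
for x in bot.trace('scene','bottle1'):
    P=W[x['mask']];P=P[P[:,2]>.056];print(round(x['confidence'],2),x['pixel'],rect(P) if len(P)>5 else '')
```

```text
44.9 p [ 0.5323 -0.4266  0.1015] rpy [-3.125  1.043  1.178] F [0.1 0.4 0.2] g 0.053 q [ 0.81  0.89  0.02  1.32 -0.52  1.22  0.67]
tool in frame [-114.4 -424.6] psi -23.324968633656717
x 0.0284 y 0.0413 z 0.0433 | wx -0.0010 wy -0.0006 wz 0.0010
x 0.2284 y 0.0425 z 0.0440 | wx -0.0010 wy -0.0006 wz 0.0010
[ 0.55936037 -0.40482002  0.01354552]
0.96 [135.6, 252.2] (array([ 583.6, -354. ]), array([82.6, 65.6]), 64.6)
0.62 [401.4, 172.7] (array([475.4, 315.2]), array([61.7, 75.4]), 43.5)
0.57 [450.5, 188.0] (array([563.9, 399. ]), array([63.2, 71.5]), 44.0)
```

Emit:
servo_tool(targets=[{"x": 0.03, "y": 0.041, "z": 0.043, "wx": -0.001, "wy": -0.0006, "wz": 0.001}, {"x": 0.09, "y": 0.042, "z": 0.0435, "wx": -0.001, "wy": -0.0006, "wz": 0.001}, {"x": 0.16, "y": 0.042, "z": 0.044, "wx": -0.001, "wy": -0.0006, "wz": 0.001}, {"x": 0.21, "y": 0.0425, "z": 0.044, "wx": -0.001, "wy": -0.0006, "wz": 0.001}, {"x": 0.228, "y": 0.0425, "z": 0.044, "wx": -0.001, "wy": -0.0006, "wz": 0.001}, {"x": 0.228, "y": 0.0425, "z": 0.044, "wx": -0.001, "wy": -0.0006, "wz": 0.001}])

```text
clock: 45.75
position: [0.5622, -0.4028, 0.0187]
tool_rot: [3.128, 1.049, 1.159]
force: [0.5, -0.8, 0.7]
grip_width: 0.0533
```

Emit:
servo_tool(targets=[{"x": 0, "y": 0, "z": 0, "wx": 0, "wy": 0, "wz": 0}, {"x": 0, "y": 0, "z": 0, "wx": 0, "wy": 0, "wz": 0}, {"x": 0, "y": 0, "z": 0, "wx": 0, "wy": 0, "wz": 0}, {"x": 0, "y": 0, "z": 0, "wx": 0, "wy": 0, "wz": 0}, {"x": 0, "y": 0, "z": 0, "wx": 0, "wy": 0, "wz": 0}], grip=-1, squeeze=60)

```text
clock: 46.38
position: [0.5623, -0.4037, 0.0195]
tool_rot: [3.126, 1.05, 1.156]
force: [-1.0, -2.5, 6.2]
grip_width: 0.0236
```

Emit:
servo_tool(targets=[{"x": -0.05, "y": 0, "z": -0.03, "wx": 0, "wy": 0, "wz": 0}, {"x": -0.15, "y": 0, "z": -0.085, "wx": 0, "wy": 0, "wz": 0}, {"x": -0.25, "y": 0, "z": -0.145, "wx": 0, "wy": 0, "wz": 0}, {"x": -0.35, "y": 0, "z": -0.2, "wx": 0, "wy": 0, "wz": 0}, {"x": -0.433, "y": 0, "z": -0.25, "wx": 0, "wy": 0, "wz": 0}, {"x": -0.433, "y": 0, "z": -0.25, "wx": 0, "wy": 0, "wz": 0}])

```text
clock: 47.12
position: [0.5619, -0.4035, 0.2243]
tool_rot: [3.114, 1.052, 1.146]
force: [0.2, -0.5, -1.2]
grip_width: 0.0238
```

Run:
```python
from leg import *
im,d=snap('top','t10.png');W=world('top',d)
hsv=cv2.cvtColor(im,cv2.COLOR_RGB2HSV)
m=((W[...,2]>.084)&(W[...,2]<.095)&(np.hypot(W[...,0]-.46,W[...,1]-.315)<.22)).astype(np.uint8)
n,l,q,_=cv2.connectedComponentsWithStats(m)
for i in range(1,n):
    if q[i,4]>60: print('shoulder',q[i,4],rect(W[l==i]),np.median(im[l==i],0))
s=tf();p=np.array(s['position']);R=Rstate(s);g,Rg,p2,R2=poses((.5958,-.3198),-113.2,30,-1,-45,-.09)
h=Slerp([0,1],Ro.from_matrix([R,R2]))(.55).as_matrix();m=np.array([.45,0,.27])
print(run(s['qpos'],[(p,R),(m,h),(np.r_[p2[:2],.2],R2),(p2,R2)]))
rows(s,[(m,h)],[9])
```

```text
shoulder 389 (array([559.7, 399. ]), array([64.5, 64.3]), 44.6) [156. 149. 145.]
shoulder 439 (array([471.9, 313.9]), array([63.7, 64.9]), 45.7) [ 71.  83. 102.]
47.17 p [ 0.5613 -0.4029  0.2219] rpy [3.12  1.051 1.151] F [-0.1 -0.  -1.3] g 0.0235 q [ 0.76  0.76  0.03  1.26 -0.52  1.36  0.56]
tool in frame [ -81.3 -407.1] psi -22.9547251880371
{'err': np.float64(0.0), 'maxstep': np.float64(0.16), 'tot': np.float64(10.2), 'margin': np.float64(0.24), 'q': array([-1.06,  0.87, -0.36,  1.98,  1.05,  1.45, -1.41])}
x 0.0329 y -0.0720 z -0.0860 | wx -0.0122 wy -0.0132 wz 0.0032
x 0.0658 y -0.1439 z -0.1720 | wx -0.0245 wy -0.0264 wz 0.0064
x 0.0987 y -0.2159 z -0.2580 | wx -0.0367 wy -0.0396 wz 0.0096
x 0.1317 y -0.2879 z -0.3440 | wx -0.0490 wy -0.0528 wz 0.0128
x 0.1646 y -0.3599 z -0.4301 | wx -0.0612 wy -0.0660 wz 0.0160
x 0.1975 y -0.4318 z -0.5161 | wx -0.0735 wy -0.0792 wz 0.0192
x 0.2304 y -0.5038 z -0.6021 | wx -0.0857 wy -0.0924 wz 0.0224
x 0.2633 y -0.5758 z -0.6881 | wx -0.0979 wy -0.1056 wz 0.0256
x 0.2962 y -0.6477 z -0.7741 | wx -0.1102 wy -0.1188 wz 0.0288
```

View pics/t10.png

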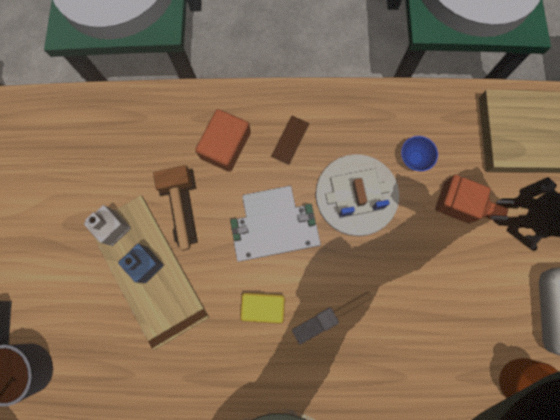

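Both bottles stand on the board. The white one at (103,225) was shifted about 3 cm in y, but it is upright and still wholly on the board at 129/21 mm in board coordinates. The red one is in the gripper at (465,200). Carrying it over.

Emit:
servo_tool(targets=[{"x": 0.033, "y": -0.072, "z": -0.086, "wx": -0.0122, "wy": -0.0132, "wz": 0.0032}, {"x": 0.066, "y": -0.144, "z": -0.172, "wx": -0.0245, "wy": -0.0264, "wz": 0.0064}, {"x": 0.099, "y": -0.216, "z": -0.258, "wx": -0.0367, "wy": -0.0396, "wz": 0.0096}, {"x": 0.132, "y": -0.288, "z": -0.344, "wx": -0.049, "wy": -0.0528, "wz": 0.0128}, {"x": 0.165, "y": -0.36, "z": -0.43, "wx": -0.0612, "wy": -0.066, "wz": 0.016}, {"x": 0.1975, "y": -0.432, "z": -0.516, "wx": -0.0735, "wy": -0.0792, "wz": 0.0192}, {"x": 0.23, "y": -0.504, "z": -0.602, "wx": -0.0857, "wy": -0.0924, "wz": 0.0224}, {"x": 0.263, "y": -0.576, "z": -0.688, "wx": -0.0979, "wy": -0.1056, "wz": 0.0256}, {"x": 0.296, "y": -0.648, "z": -0.774, "wx": -0.1102, "wy": -0.1188, "wz": 0.0288}, {"x": 0.296, "y": -0.648, "z": -0.774, "wx": -0.1102, "wy": -0.1188, "wz": 0.0288}])

```text
clock: 48.42
position: [0.4491, 0.0043, 0.27]
tool_rot: [0.644, 1.14, -0.701]
force: [0.8, -0.4, -0.7]
grip_width: 0.0239
```

Run:
```python
from leg import *
s=tf();g,Rg,p2,R2=poses((.5958,-.3198),-113.2,30,-1,-45,-.09)
rows(s,[(np.r_[p2[:2],.2],R2),(np.r_[p2[:2],.115],R2)],[8,2])
```

```text
48.42 p [0.4491 0.0043 0.27  ] rpy [ 0.644  1.14  -0.701] F [ 0.8 -0.4 -0.7] g 0.0239 q [-0.3   0.04 -0.16  2.2   0.57  0.8  -0.61]
tool in frame [-111.5   14.2] psi 15.523477661463277
x -0.0069 y -0.0010 z -0.0835 | wx -0.0111 wy -0.0122 wz 0.0028
x -0.0137 y -0.0019 z -0.1670 | wx -0.0223 wy -0.0243 wz 0.0057
x -0.0206 y -0.0029 z -0.2505 | wx -0.0334 wy -0.0365 wz 0.0085
x -0.0275 y -0.0038 z -0.3340 | wx -0.0445 wy -0.0486 wz 0.0113
x -0.0343 y -0.0048 z -0.4175 | wx -0.0557 wy -0.0608 wz 0.0142
x -0.0412 y -0.0057 z -0.5010 | wx -0.0668 wy -0.0729 wz 0.0170
x -0.0481 y -0.0067 z -0.5845 | wx -0.0780 wy -0.0851 wz 0.0198
x -0.0550 y -0.0076 z -0.6681 | wx -0.0891 wy -0.0973 wz 0.0227
x 0.0416 y -0.0342 z -0.7035 | wx -0.0891 wy -0.0973 wz 0.0227
x 0.1382 y -0.0609 z -0.7390 | wx -0.0891 wy -0.0973 wz 0.0227
```

Emit:
servo_tool(targets=[{"x": -0.007, "y": -0.001, "z": -0.0835, "wx": -0.0111, "wy": -0.0122, "wz": 0.0028}, {"x": -0.014, "y": -0.002, "z": -0.167, "wx": -0.0223, "wy": -0.0243, "wz": 0.0057}, {"x": -0.021, "y": -0.003, "z": -0.25, "wx": -0.0334, "wy": -0.0365, "wz": 0.0085}, {"x": -0.0275, "y": -0.004, "z": -0.334, "wx": -0.0445, "wy": -0.0486, "wz": 0.0113}, {"x": -0.034, "y": -0.005, "z": -0.4175, "wx": -0.0557, "wy": -0.0608, "wz": 0.0142}, {"x": -0.041, "y": -0.006, "z": -0.501, "wx": -0.0668, "wy": -0.0729, "wz": 0.017}, {"x": -0.048, "y": -0.007, "z": -0.5845, "wx": -0.078, "wy": -0.0851, "wz": 0.0198}, {"x": -0.055, "y": -0.0076, "z": -0.668, "wx": -0.0891, "wy": -0.0973, "wz": 0.0227}, {"x": -0.055, "y": -0.0076, "z": -0.668, "wx": -0.0891, "wy": -0.0973, "wz": 0.0227}, {"x": 0.0416, "y": -0.034, "z": -0.7035, "wx": -0.0891, "wy": -0.0973, "wz": 0.0227}, {"x": 0.138, "y": -0.061, "z": -0.739, "wx": -0.0891, "wy": -0.0973, "wz": 0.0227}, {"x": 0.138, "y": -0.061, "z": -0.739, "wx": -0.0891, "wy": -0.0973, "wz": 0.0227}])

```text
clock: 49.92
position: [0.3943, 0.2553, 0.1138]
tool_rot: [-0.005, 0.522, -0.789]
force: [0.3, -0.6, 0.2]
grip_width: 0.0241
```

Run:
```python
from leg import *
s=tf();low(-.09)
```

```text
49.92 p [0.3943 0.2553 0.1138] rpy [-0.005  0.522 -0.789] F [ 0.3 -0.6  0.2] g 0.0241 q [-1.03  0.82 -0.4   2.04  1.05  1.46 -1.42]
tool in frame [-116.   271.1] psi 44.910243025196266
conf 0.95 low [0.02380314 0.02716143] [373.4, 156.1]
[[ 40. 408. 260.  38.]
 [ 45. 409. 264.  50.]
 [ 50. 408. 265.  42.]
 [ 55. 410. 260.  50.]
 [ 60. 411. 263.  40.]
 [ 65. 408. 263.  53.]
 [ 70. 408. 264.  49.]]
tilt deg x,y [-0.1  3.9]
```

Emit:
servo_tool(targets=[{"x": 0.005, "y": 0, "z": -0.009, "wx": 0, "wy": 0, "wz": 0}, {"x": 0.0075, "y": 0, "z": -0.013, "wx": 0, "wy": 0, "wz": 0}, {"x": 0.009, "y": 0, "z": -0.0155, "wx": 0, "wy": 0, "wz": 0}, {"x": 0.01, "y": 0, "z": -0.0173, "wx": 0, "wy": 0, "wz": 0}, {"x": 0.01, "y": 0, "z": -0.0173, "wx": 0, "wy": 0, "wz": 0}])

```text
clock: 50.7
position: [0.3947, 0.2571, 0.1086]
tool_rot: [0.001, 0.523, -0.786]
force: [0.2, 0.7, -1.6]
grip_width: 0.0237
```

Emit:
servo_tool(targets=[{"x": 0.0012, "y": 0, "z": -0.0021, "wx": 0, "wy": 0, "wz": 0}, {"x": 0.0025, "y": 0, "z": -0.0043, "wx": 0, "wy": 0, "wz": 0}, {"x": 0.0025, "y": 0, "z": -0.0043, "wx": 0, "wy": 0, "wz": 0}])

```text
clock: 51.08
position: [0.3947, 0.257, 0.1069]
tool_rot: [0.001, 0.522, -0.786]
force: [-2.3, 0.7, 4.5]
grip_width: 0.0241
```

Contact. Release and retreat up and clear.

Emit:
servo_tool(targets=[{"x": 0, "y": 0, "z": 0, "wx": 0, "wy": 0, "wz": 0}, {"x": 0, "y": 0, "z": 0, "wx": 0, "wy": 0, "wz": 0}, {"x": 0, "y": 0, "z": 0, "wx": 0, "wy": 0, "wz": 0}, {"x": -0.05, "y": 0, "z": 0, "wx": 0, "wy": 0, "wz": 0}, {"x": -0.13, "y": 0, "z": 0, "wx": 0, "wy": 0, "wz": 0}, {"x": -0.2, "y": 0, "z": 0.05, "wx": 0, "wy": 0, "wz": 0}, {"x": -0.25, "y": 0, "z": 0.15, "wx": 0, "wy": 0, "wz": 0}, {"x": -0.27, "y": 0, "z": 0.28, "wx": 0, "wy": 0, "wz": 0}], grip=0.25)

```text
clock: 52.08
position: [0.3666, 0.285, 0.2593]
tool_rot: [0.001, 0.524, -0.783]
force: [1.1, 0.4, -0.2]
grip_width: 0.0535
```

Run:
```python
from leg import *
s=tf();m=np.array([.45,-.05,.27]);R=Rstate(s);g,Rg,p2,R2=poses((.5958,-.3198),-113.2,30,-1,-45,-.09)
h=Slerp([0,1],Ro.from_matrix([R,Rg]))(.5).as_matrix()
rows(s,[(m,h)],[8])
```

```text
52.08 p [0.3666 0.285  0.2593] rpy [ 0.001  0.524 -0.783] F [ 1.1  0.4 -0.2] g 0.0535 q [-1.05  0.57 -0.46  1.96  0.91  1.64 -1.19]
tool in frame [-137.3  305.6] psi 45.11030948484247
x 0.0783 y -0.0558 z 0.0491 | wx 0.0126 wy 0.0136 wz -0.0034
x 0.1565 y -0.1115 z 0.0982 | wx 0.0252 wy 0.0271 wz -0.0067
x 0.2348 y -0.1673 z 0.1473 | wx 0.0377 wy 0.0407 wz -0.0101
x 0.3131 y -0.2231 z 0.1964 | wx 0.0503 wy 0.0543 wz -0.0135
x 0.3914 y -0.2788 z 0.2455 | wx 0.0629 wy 0.0679 wz -0.0169
x 0.4696 y -0.3346 z 0.2946 | wx 0.0755 wy 0.0814 wz -0.0202
x 0.5479 y -0.3904 z 0.3437 | wx 0.0881 wy 0.0950 wz -0.0236
x 0.6262 y -0.4462 z 0.3928 | wx 0.1006 wy 0.1086 wz -0.0270
```

Emit:
servo_tool(targets=[{"x": 0.06, "y": -0.056, "z": 0.06, "wx": 0.0126, "wy": 0.0136, "wz": -0.0034}, {"x": 0.14, "y": -0.1115, "z": 0.11, "wx": 0.0252, "wy": 0.0271, "wz": -0.0067}, {"x": 0.22, "y": -0.167, "z": 0.155, "wx": 0.0377, "wy": 0.0407, "wz": -0.0101}, {"x": 0.31, "y": -0.223, "z": 0.2, "wx": 0.0503, "wy": 0.0543, "wz": -0.0135}, {"x": 0.39, "y": -0.279, "z": 0.2455, "wx": 0.0629, "wy": 0.0679, "wz": -0.0169}, {"x": 0.47, "y": -0.335, "z": 0.295, "wx": 0.0755, "wy": 0.0814, "wz": -0.0202}, {"x": 0.548, "y": -0.39, "z": 0.344, "wx": 0.0881, "wy": 0.095, "wz": -0.0236}, {"x": 0.626, "y": -0.446, "z": 0.393, "wx": 0.1006, "wy": 0.1086, "wz": -0.027}, {"x": 0.626, "y": -0.446, "z": 0.393, "wx": 0.1006, "wy": 0.1086, "wz": -0.027}])

```text
clock: 53.2
position: [0.4504, -0.0528, 0.2715]
tool_rot: [0.793, 1.208, -0.626]
force: [0.7, 0.5, -0.1]
grip_width: 0.0538
```

Run:
```python
from leg import *
tf();im,d=snap('top','t11.png');W=world('top',d);snap('scene','s11.png')
m=((W[...,2]>.084)&(W[...,2]<.095)&(np.hypot(W[...,0]-.46,W[...,1]-.315)<.22)).astype(np.uint8)
n,l,q,_=cv2.connectedComponentsWithStats(m)
for i in range(1,n):
    if q[i,4]>60:
        c,sz,a=rect(W[l==i]);dd=c/1000-bc;print('shoulder',c,sz,a,'board xy mm',np.round([1000*(dd@[np.cos(bd),np.sin(bd)]),1000*(dd@[-np.sin(bd),np.cos(bd)])]),'z',np.median(W[l==i][:,2]))
for k in['mallet','plate','sponge','rib','bowl','clayblock','brush']:
    P,r=cloud('top',k,W,erode=0,zmin=.045 if k=='mallet' else .004)
    if P is not None:
        if k=='plate':P=P[P[:,2]>.02]
        print(k,rect(P),np.round(np.percentile(P[:,2],[5,50,95])*1000))
```

```text
53.2 p [ 0.4504 -0.0528  0.2715] rpy [ 0.793  1.208 -0.626] F [ 0.7  0.5 -0.1] g 0.0538 q [-0.16  0.02 -0.07  2.19  0.41  0.73 -0.36]
tool in frame [-121.4  -42. ] psi 10.607568245513642
shoulder [559.6 398.6] [63.9 64.1] 45.6 board xy mm [128.  21.] z 0.08884120973650333
shoulder [471.8 314.1] [63.9 64.8] 45.7 board xy mm [10. -7.] z 0.08900362772564324
shoulder [385.4 264.2] [65.3 62.9] 43.8 board xy mm [-90.  -5.] z 0.08907684311174738
mallet (array([601.5, 236.6]), array([193.1,  79.6]), 12.7) [48. 56. 65.]
plate none
sponge (array([608.5, 226.8]), array([173.1,  94.1]), 20.7) [ 5. 10. 38.]
rib (array([782.8, -26. ]), array([ 52.4, 120.6]), 65.8) [ 5.  7. 10.]
bowl (array([ 737.4, -335.4]), array([85.7, 86.8]), 0.7) [ 5. 19. 40.]
clayblock (array([770.1, 134.7]), array([ 92.7, 121.2]), 64.8) [25. 68. 71.]
brush (array([ 364.8, -142.2]), array([ 41.6, 156. ]), 24.5) [13. 17. 21.]
```

View pics/s11.png

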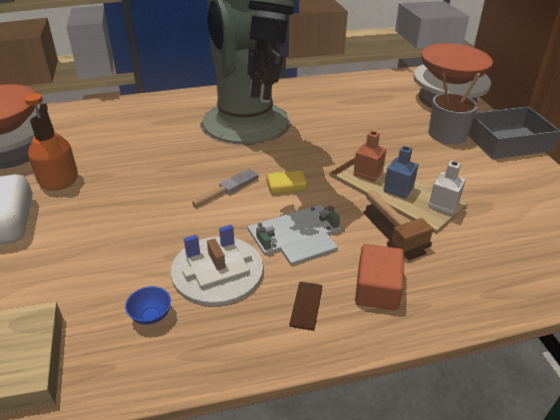

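The scene view shows all three bottles standing on the board at (370,160), (402,175) and (447,190). The plate lies flat on the batt at (218,262), the mallet is on its rest at (400,225), and the bystanders are in place. Handing in.

```bash
python3 -c "
from workcell import bot
print(bot.job_done())"
```

```text
the job is handed in; nothing more can be done
None
```

The job is done and handed in at about 53 s on the robot's clock. No verdict was reported.

- **Plate:** I freed it with six light mallet taps, alternating left and right. The contact force read at the end of each tap was at most about 18 N. The skew I measured was at most about 5°, and the plate ended straight, 36 mm out. I then lifted it by the ridge and laid it flat on the batt. When I measured it there, it was within about 2 mm of the middle.
- **Mallet:** I put it back on its rest before lifting the plate, because the gripper had to be free. It lies about 2 mm from where it started and at the same angle.
- **Bottles:** white, blue and red all stand upright on the board. After I placed the white one, it was found about 3 cm aside, at 128 mm along and 21 mm across from the board's centre. I took this to be the announced knock. It is still upright and wholly on the board, but only about 2–3 mm from the board's far end, and I left it there.

**Last checks:**
- The rib, bowl and clay block measured as they were at the start.
- The sponge and brush were not confirmed by measurement. The network found the wrong thing for the sponge, and the brush was partly hidden; in the final picture both look unmoved.
- The network missed the plate in its last query, so its final state rests on that picture and the earlier measurement.

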